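Rehang the spill scoop behind its drop latch and refit the splash shield

TASK

Hang the yellow spill scoop by its eye on the rack's steel peg: push the eye in under the red drop flap so that the flap lifts, and then falls shut behind the eye. Then take the amber splash shield and lower both its hinge knuckles together onto the two brass pins, fully home, with the shield closed straight across in front of the hanging scoop, parallel to the rack's edge, and let go. Do not disturb the bottles and the flask.

Things in the scene. Friction and masses are not known exactly. Their poses are not given: they have to be found in the camera images.
- scoop_grip (a point): Grip point of the loose yellow plastic scoop (120 g, 200 mm tall), which starts upright. On the centre line of its handle (22 mm wide in y, 12 mm thick in x), 83 mm above its bottom. z runs up the handle, y across its width, x from its open front to its back. Handle clear from 26 mm below to 72 mm above this point; below is the blade (76 mm wide, 57 mm tall, x -11 to +7 mm), above the eye.
- scoop_eye (a point): Centre of the square through-hole in the scoop's eye, 95 mm above scoop_grip, same axes. The hole is 28 x 28 mm and runs along x; the eye plate is 8 mm thick (x), 46 mm wide (y); its top bar is 8 mm high, the underside of that bar 14 mm above this point.
- scoop_block: Fixed white foam block (100 x 120 x 55 mm) in whose central pocket the scoop starts, 40 mm deep. Origin under its centre.
- peg_tip (a point): Tip of the rack's fixed level steel peg (10 mm diameter), on its axis, 235 mm up. x runs along the peg from tip to rear post (85 mm free), z up. The scoop goes on along +x, its x parallel; hung, its bar rests on the peg and scoop_eye is 9 mm below the axis. Peg and flap arm are above the handle, so grip it from the scoop's front (-x) side, gripper leaning about 45 degrees.
- rack: Fixed grey and aluminium rack; origin on the table straight under peg_tip, same axes; it turns only about the vertical. Base plate 12 mm thick, x -125 to +115 mm, y -80 to +80 mm (to +175 mm at the front, under the hinge post). The arm that carries the flap (12 mm wide) runs from the rear post to above the peg's tip, 43 to 51 mm above the peg axis.
- flap (a joint): Angle (rad) of the red gravity flap (18 mm wide, 28 long, 4 thick), pivoted 35 mm above the peg axis, 4 mm inward of the tip. 0 = hanging, shut; it swings freely, only inward (+x) and up, to 1.45. An eye pushed inward along the peg, its bar 3 to 8 mm clear of the peg, lifts it; it drops shut behind the eye once scoop_eye is about 30 mm inward of the tip (35 mm is safely past).
- flap_edge (a point): Middle of the flap's lower edge; shut, it is 7 mm above the peg axis.
- shield_grip (a point): Centre of the black handle (24 mm wide in y, 12 mm thick in x, 50 mm tall) on the middle of the top edge of the loose amber splash shield (250 g), which starts upright. x through the panel, y along its width to the hinge edge, z up. The panel (160 mm wide, 120 mm high, 8 mm thick) is below: top edge 25 mm, bottom edge 145 mm below this point.
- shield_knuckle (a point): Bottom end of the shield's lower hinge knuckle, on the hinge axis: 90 mm in +y and 135 mm below shield_grip. Two steel tubes on this upright axis, 20 mm long, 20 mm outside and 12 mm inside diameter; the upper one begins 80 mm above the lower.
- shield_block: Fixed white foam block (120 x 100 x 45 mm) in whose central slot the shield starts, 33 mm deep. Origin under its centre.
- hinge_seat (a point): Foot of the lower brass hinge pin on its axis, 50 mm up, rack axes; 90 mm to -x and 130 mm to +y of the peg tip. Two upright pins (9 mm diameter, 22 mm long, tapered top), the upper foot 80 mm above the lower. Each stands on an 8 mm thick arm from the hinge post (18 mm square, 30 mm to +y, top 138 mm up). Fitted, shield_knuckle is here; closed, shield and rack axes agree.
- shield: The splash shield as a whole, origin under the middle of its panel, 145 mm below shield_grip. To fit: its lower knuckle must go between the hinge post's two arms, so bring it in level from -x with the knuckles 23 to 45 mm above their seats, then lower. It turns freely on the pins.
- scoop: The scoop as a whole; origin under its blade, 83 mm below scoop_grip, same axes.
- white_bottle: Bystander: white bottle with blue cap, 84 mm diameter, 170 mm tall; origin under its centre.
- brown_bottle: Bystander: brown bottle with blue cap, 72 mm diameter, 160 mm tall; origin under its centre.
- flask: Bystander: conical glass flask, 80 mm diameter, 116 mm tall; origin under its centre.
There are look-alikes about, which are no part of the job. Of the things shaped like the scoop, the yellow one is meant.

How it is judged:
On the way, in this order (a step that is already met when the one before it is completed fails the run):
1. the scoop is lifted out of its foam block (distance of scoop_grip from where it was at the start of the episode above 0.06 m), for 0.1 s.
2. the flap is lifted by the eye on the peg (y of scoop_eye in the frame of peg_tip between -0.013 and 0.013 m and x of scoop_eye in the frame of peg_tip between 0 and 0.06 m and z of scoop_eye in the frame of peg_tip between -0.014 and 0.014 m and value of joint flap above 0.35 rad), for 0.02 s.
3. the scoop hangs on the peg, let go, with the flap fallen shut behind its eye (y of scoop_eye in the frame of peg_tip between -0.013 and 0.013 m and x of scoop_eye in the frame of peg_tip between 0.014 and 0.085 m and z of scoop_eye in the frame of peg_tip between -0.015 and -0.004 m and value of joint flap below 0.15 rad and angle between scoop_eye's own z axis and vertical below 0.35 rad and contact force between scoop and the fingers below 0.1 N), for 0.2 s.
4. the shield is lifted out of its foam block (distance of shield_grip from where it was at the start of the episode above 0.05 m), for 0.1 s.
5. both knuckles are fully down on the pins (horizontal distance between shield_knuckle and hinge_seat below 0.004 m and z of shield_knuckle in the frame of hinge_seat between -0.004 and 0.004 m and angle between shield_grip's own z axis and vertical below 0.06 rad), for 0.2 s.
At the end, for the whole second after the job is handed in: Scoop let go, resting on the peg (eye 14 mm or more past the tip, scoop within 20 deg of upright), flap down (under 0.15 rad); shield knuckle within 4 mm of its seat sideways and in height, shield upright within 3.4 deg, closed within 17 deg, let go; both at rest (under 30 mm/s) (all of step 3 and all of step 5 and angle between the y axis of shield_grip and the y axis of hinge_seat, either way round below 0.3 rad and y of shield_grip in the frame of hinge_seat below -0.05 m and contact force between shield and the fingers below 0.1 N and linear speed of each of scoop, shield below 0.03 m/s); the robot touches nothing.
It fails at once if the white bottle is disturbed (moved over 30 mm or tipped) (distance of white_bottle from where it was at the start of the episode above 0.03 m or angle between white_bottle's own z axis and vertical above 0.3 rad).
It fails at once if the brown bottle is disturbed (moved over 30 mm or tipped) (distance of brown_bottle from where it was at the start of the episode above 0.03 m or angle between brown_bottle's own z axis and vertical above 0.3 rad).
It fails at once if the flask is disturbed (moved over 30 mm or tipped) (distance of flask from where it was at the start of the episode above 0.03 m or angle between flask's own z axis and vertical above 0.3 rad).
It also fails if it takes over 69 s, if anything falls off the work surface, if the arm or the gripper's body presses on something with over 40 N, if the wrist force passes 120 N, or if a joint passes its speed limit or range.

ROBOT

A 6-joint arm with a two-finger parallel gripper is mounted at the origin on the work surface. World frame = base frame: x ahead of the robot, y to its left, z up, the work surface at z = 0. Lengths are in m, angles in rad, forces in N, time in s.
With the tool pointing down it reaches from about 0.35 to 0.975 m from the base axis. Payload 4.9 kg.
Tool frame: the origin (TCP) lies on the centre line of the jaws, within the pads' length; the fingertips stand 14 mm ahead of it and the grasp point (between the pads) lies 5 mm behind it; y points along the fingers, z is the direction in which the jaws open and shut, and the axes are right-handed (so a half turn about y gives the same grasp; the last joint's range is limited). The gripper opens to 85 mm and grips with 20 to 120 N. Pads are 22 mm wide; open, the fingers measure 114 mm over their backs; the gripper's body (76 mm by 85 mm) begins 54 mm behind the grasp point. The pads swing forward as they close: fully open they stand 13 mm farther back than shut.
Start: joints at [1.138, 0.053, 1.613, -0, 1.476, -0.119], TCP at [0.193, 0.594, 0.219] pointing down, gripper open.
Joint ranges: [-3.01, 3.01], [-1.01, 2.22], [0.06, 2.58], [-1.02, 4.17], [0.09, 2.62], [-3.14, 3.14]. Speed limits (rad/s): [2.57, 2.57, 3.14, 3.14, 3.14, 3.14].

INTERFACE

Orientations are given as a rotation vector (axis times angle).
In Python, from station import ctrl gives the robot as it stands.
- The arm moves only by the tool servo_tool, never from a script. Its arguments are lists of equal length, an entry for each row: "delta_pos": the shift along the tool's x, y, z in m, a list of three; "dr": the turn, a rotation vector about the tool's x, y, z in degrees, a list of three; "grip": the opening, from 0 (shut) to 1 (fully open). In form: {"delta_pos": [[x, y, z], ...], "dr": [[rx, ry, rz], ...], "grip": [grip, ...]}. A call has 1 to 5 rows; each row shifts and turns the pose as measured when the row begins, along the tool's axes as they then stand; what a row does not reach is not made up. A row lasts 1/8 s, in which the tool goes at most 62.5 mm and 10.7 degrees, less where a joint would pass 70% of its speed; a pose out of reach is approached as far as the arm can. A call is refused whole if a number of a shift passes 0.0625 or a number of a turn 10.7, either way. A call with a gripper value outside its range is refused whole. The fingers move at their own pace and stop on an object; "grip_force" is the grip in N (left out, the last holds). Time passes only in rows, so rows that do not move let the fingers close. It gives the time, the measured TCP pose, the force and the opening at its end, in the units of the state.
- ctrl.get_obs(): the state, without advancing time (a new reading comes with each control period).
- ctrl.get_image(name): name is "scene" or "top" or "wrist"; returns the picture (420x560x3 uint8, red, green, blue); there is no depth.
- ctrl.camera_params(name): a dict with "fovy" (degrees; the focal length in pixels is half the picture's height over the tangent of half this angle, whatever the lens; pixels are square), "cx", "cy" (the principal point, pixels), "eye" and "rotation" of the camera in the world. Camera axes: x right, y down, z forward; pixel columns grow to the right and rows downward; lengths in m; the calibration is good to about 2 mm. The wrist camera is an equidistant fisheye: a pixel r from the principal point sees the ray r / f radians off the axis. A picture is of the moment at which its call begins: read the wrist's pose just before it. camera_params takes no time and is no camera call; for the wrist camera it gives the pose at the moment of the call.
- ctrl.finish_job(): hands the job in, once; it reports no verdict.
Trained networks look in the newest picture that a camera, given by its name, has taken for a name from the list of things; names that differ only in an ending like _2 or _b are one class to them, and where a whole thing is asked for, a point or a joint stands for the part that bears it (a point fixed in the world has none). Each returns a list of dicts, best first, with "score" (0 to 1); they miss things now and then, are a little off and sometimes report something else, mostly with a low value. They report only what shows in the picture. A call takes as long as a camera call. They do not tell look-alikes from the thing itself.
- ctrl.masks_of(camera, label): "pixels" (420x560 bool, what is visible of it) and "extent" ([left, top, right, bottom] in pixels, round what is visible of it).
The state is a dict: "t": time; "q": joint angles; "dq": joint speeds; "effort": joint torques, N m; "tool_pos": TCP position; "tool_rot": TCP orientation; "contact_force": force on the tool from outside, world axes, zero at the start; "wrist_torque": the same for the moment, N m; "opening": finger opening in m.
Only numpy, scipy, OpenCV 4.12 (cv2) and the standard library are available. Lean on these libraries where they do the work, as an engineer would, in place of code of your own. Each camera call takes 0.05 s, during which the arm holds its last target.

## Working session

There is one attempt and no reset: what is moved stays moved. The work goes in short steps, Python scripts to look and compute and a tool call to move; the robot and the scene stay as the last step left them, time stands still between calls to the robot, and variables do not carry over. Pictures are saved under pics/ and viewed, and the job is handed in when it is done.

Besides the shell and the picture viewer there is one more tool, called after "Emit:" by a JSON object that holds its "method" and its "body". servo_tool: Moves the arm, as the interface text tells. Its arguments: {"type":"object","properties":{"delta_pos":{"type":"array","items":{"type":"array","items":{"type":"number"}}},"dr":{"type":"array","items":{"type":"array","items":{"type":"number"}}},"grip":{"type":"array","items":{"type":"number"}},"grip_force":{"type":"number"}},"required":["delta_pos","dr","grip"]}

```bash
ls; mkdir -p pics; python3 - <<'E'
from station import ctrl
import cv2
print(ctrl.get_obs())
for n in ("scene","top","wrist"):
    print(n,ctrl.camera_params(n))
    cv2.imwrite(f"pics/{n}0.png",ctrl.get_image(n)[:,:,::-1])
E
```

```text
pics
{'t': 0.0, 'q': array([ 1.13799278e+00,  5.33836577e-02,  1.61429198e+00, -2.00845551e-05,
        1.47601828e+00, -1.18999684e-01]), 'dq': array([ 0.00034798,  0.00117871, -0.00128956, -0.00055354, -0.00118667,
       -0.00096083]), 'effort': array([ 4.78636084e-04, -3.93655729e+01, -3.70189083e+01, -1.59511819e-04,
        6.89987792e-03, -1.56585077e-05]), 'tool_pos': array([0.1926531 , 0.59387935, 0.21764765]), 'tool_rot': array([-1.55876048,  0.24678118, -0.24590908]), 'contact_force': array([-0.38459762,  0.31373341,  1.52338684]), 'wrist_torque': array([-0.00195327,  0.02182915, -0.00541613]), 'opening': 0.08562463110442313}
scene {'fovy': 53.52436734699308, 'cx': 278.25072972954507, 'cy': 202.51593929660012, 'eye': array([ 1.13341021, -0.13985509,  0.98717185]), 'rotation': array([-1.97870762, -1.62855954,  0.5574045 ])}
top {'fovy': 50.50199589879852, 'cx': 274.6602664415539, 'cy': 211.0075456900647, 'eye': array([ 0.32482109, -0.01078207,  1.16525326]), 'rotation': array([-2.11730694,  2.1095716 , -0.18046783])}
wrist {'fovy': 65.70646984690485, 'cx': 270.55693549468816, 'cy': 209.10565585077404, 'eye': array([0.12949144, 0.61518151, 0.37304432]), 'rotation': array([2.35619672, 1.71495327, 0.22822392])}
```

View pics/scene0.png

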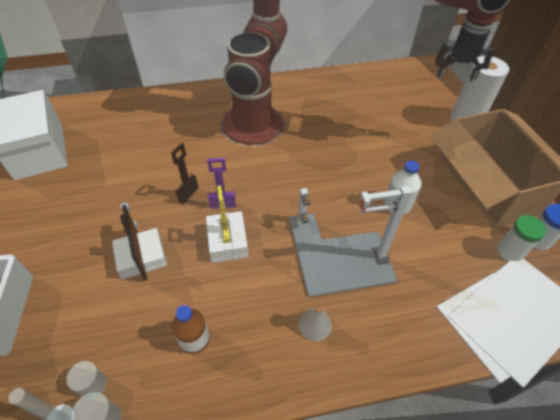

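View pics/top0.png

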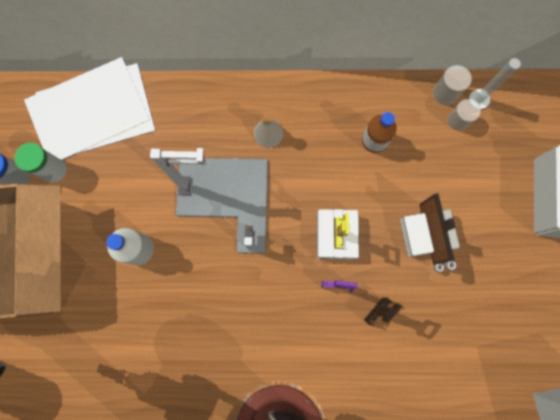

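View pics/wrist0.png

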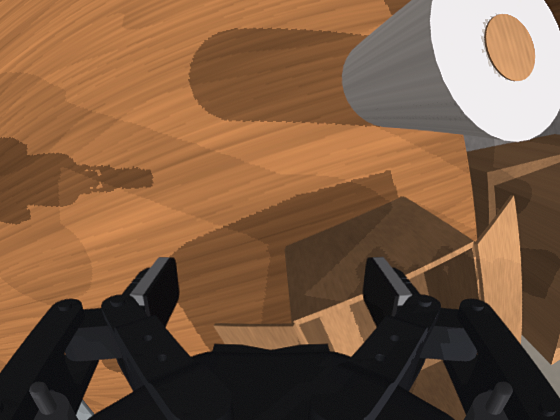

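```bash
cat > h.py <<'E'
import numpy as np, cv2
from scipy.spatial.transform import Rotation as R
from station import ctrl
def cam(name):
    p=ctrl.camera_params(name); f=210/np.tan(np.radians(p['fovy'])/2)
    return dict(name=name,f=f,cx=p['cx'],cy=p['cy'],eye=np.array(p['eye']),Rm=R.from_rotvec(p['rotation']).as_matrix())
def ray(c,uv):
    x=np.array([(uv[0]-c['cx']),(uv[1]-c['cy'])],float)
    if c['name']=='wrist':
        r=np.linalg.norm(x); th=r/c['f']; d=np.array([*(x/max(r,1e-9)*np.sin(th)),np.cos(th)])
    else:
        d=np.array([*(x/c['f']),1.]); d/=np.linalg.norm(d)
    return c['Rm']@d
def proj(c,P):
    q=c['Rm'].T@(np.asarray(P,float)-c['eye'])
    if c['name']=='wrist':
        n=np.linalg.norm(q[:2]); th=np.arctan2(n,q[2]); s=c['f']*th/max(n,1e-9)
        return np.array([c['cx']+q[0]*s,c['cy']+q[1]*s])
    return np.array([c['cx']+c['f']*q[0]/q[2],c['cy']+c['f']*q[1]/q[2]])
def atz(c,uv,z):
    d=ray(c,uv); return c['eye']+d*(z-c['eye'][2])/d[2]
def tri(obs):
    A=np.zeros((3,3));b=np.zeros(3)
    for c,uv in obs:
        d=ray(c,uv);M=np.eye(3)-np.outer(d,d);A+=M;b+=M@c['eye']
    P=np.linalg.solve(A,b)
    return P,[np.round(proj(c,P)-uv,1) for c,uv in obs]
def crop(img,x0,y0,x1,y1,k,fn,rgb=True):
    im=img[y0:y1,x0:x1]; im=cv2.resize(im,None,fx=k,fy=k,interpolation=cv2.INTER_CUBIC)
    if rgb: im=im[:,:,::-1]
    im=np.ascontiguousarray(im)
    for u in range((x0//10+1)*10,x1,10):
        cv2.line(im,((u-x0)*k,0),((u-x0)*k,8 if u%50 else 20),(0,255,0),1)
        if u%20==0: cv2.putText(im,str(u),((u-x0)*k-10,20),0,.4,(0,255,0),1)
    for v in range((y0//10+1)*10,y1,10):
        cv2.line(im,(0,(v-y0)*k),(8 if v%50 else 20,(v-y0)*k),(0,255,0),1)
        if v%20==0: cv2.putText(im,str(v),(10,(v-y0)*k+4),0,.4,(0,255,0),1)
    cv2.imwrite(fn,im)
E
python3 - <<'E'
from h import *
s=cv2.imread('pics/scene0.png')[:,:,::-1];t=cv2.imread('pics/top0.png')[:,:,::-1]
crop(s,90,130,260,290,4,'pics/s_a.png'); crop(s,280,140,440,300,4,'pics/s_b.png')
crop(t,300,180,480,330,4,'pics/t_a.png'); crop(t,140,130,290,270,4,'pics/t_b.png')
E
```

```text
(no output)
```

View pics/s_a.png

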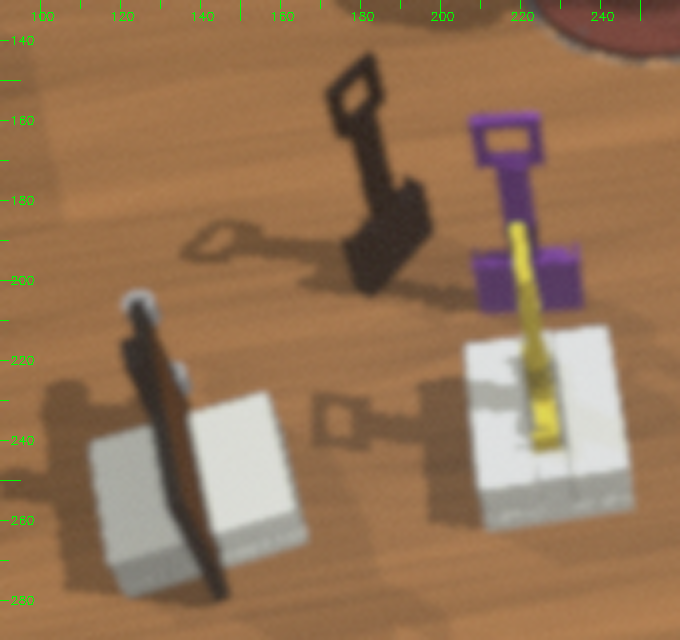

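View pics/s_b.png

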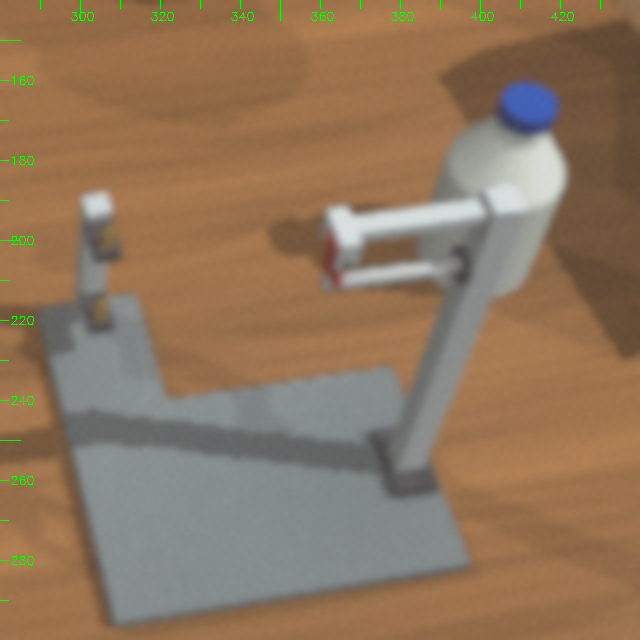

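View pics/t_a.png

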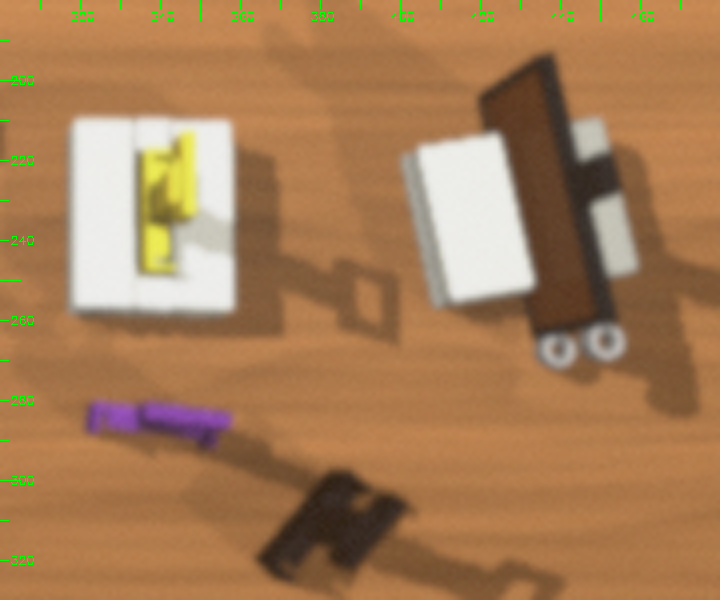

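View pics/t_b.png

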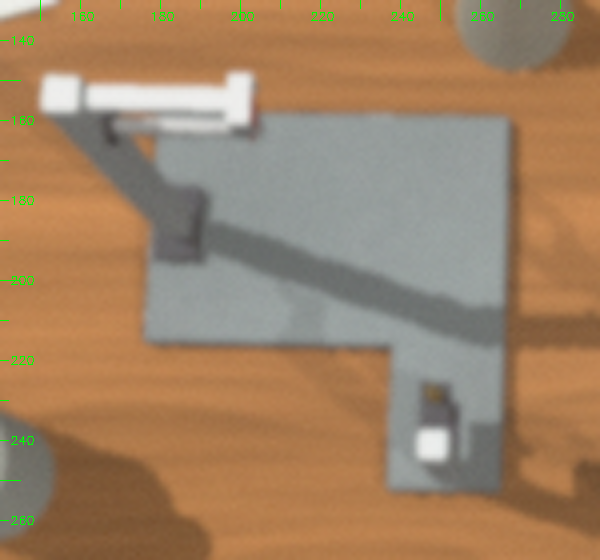

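```bash
python3 - <<'E'
from h import *
np.set_printoptions(precision=4,suppress=True)
s=cam('scene');t=cam('top')
def p(n,a,b): print(n,*tri([(s,a),(t,b)]))
print('block corners z55',[atz(t,x,.055)[:2] for x in [(317,210),(359,210),(359,258),(317,258)]])
p('scoop eye top mid',(219.5,186.5),(347,222))
p('peg tip',(363,211),(203,162))
p('arm end top corner', (362,192.5),(203,148))
p('post top corner hinge',(301,190),(247.5,241))
p('rearpost',(404,190),(155,153))
print('base corners z12',[atz(t,x,.012)[:2] for x in [(178,158),(267.5,159),(266,253),(236,253),(237,217),(176,216)]])
p('upper knuckle top',(124,207),(451,265))
p('panel far top corner',(148,278),(437,194))
p('handle', (124,215),(450,225))
for z in(.255,.0):print(atz(t,(451,265),z))
E
```

```text
block corners z55 [array([ 0.5404, -0.0963]), array([ 0.5406, -0.2025]), array([ 0.4193, -0.1988]), array([ 0.4189, -0.0948])]
scoop eye top mid [ 0.4792 -0.1449  0.238 ] [array([-0., -0.]), array([-0., -0.])]
peg tip [0.6116 0.1653 0.2361] [array([-0.5,  0.1]), array([-0.5, -0.1])]
arm end top corner [0.617  0.1501 0.3119] [array([ 0.4, -0.1]), array([0.4, 0.1])]
post top corner hinge [0.4494 0.0684 0.1431] [array([ 1.3, -0.1]), array([1.4, 0.3])]
rearpost [0.6126 0.2518 0.2926] [array([ 0.7, -0.1]), array([0.7, 0.2])]
base corners z12 [array([0.6916, 0.2748]), array([0.6887, 0.032 ]), array([0.435 , 0.0337]), array([0.4347, 0.1116]), array([0.5296, 0.1111]), array([0.5319, 0.2726])]
upper knuckle top [ 0.3985 -0.3999  0.1188] [array([-0.2, -0. ]), array([-0.2, -0. ])]
panel far top corner [ 0.5822 -0.3746  0.0627] [array([-9.5, -1. ]), array([-9.6, -0.6])]
handle [ 0.4815 -0.3784  0.1876] [array([-0.1, -0. ]), array([-0.1, -0. ])]
[ 0.3889 -0.3497  0.255 ]
[ 0.4068 -0.4447  0.    ]
```

```bash
cat >> h.py <<'E'
def pose():
    o=ctrl.get_obs(); return np.array(o['tool_pos']),R.from_rotvec(o['tool_rot']),o
def plan(P,Rt,n=None,grip=1,vmax=.0625,wmax=10.7,pos0=None,rot0=None):
    p,r,o=pose()
    if pos0 is not None:p=np.array(pos0)
    if rot0 is not None:r=rot0
    P=np.array(P,float); dl=np.degrees((r.inv()*Rt).as_rotvec())
    need=max(np.linalg.norm(P-p)/vmax,np.linalg.norm(dl)/wmax)
    n=n or max(1,int(np.ceil(need+1e-9)))
    out=[];w=[]
    step=R.from_rotvec(np.radians(dl/n)); d=(P-p)/n
    for i in range(n):
        out.append([round(float(x),4) for x in r.inv().apply(d)]); w.append([round(float(x),2) for x in dl/n]); r=r*step
    print('rows',n)
    for i in range(0,n,5): print('{"delta_pos":',out[i:i+5],', "dr":',w[i:i+5],', "grip":',[grip]*len(out[i:i+5]))
    return
def axes(y,z):
    y=np.array(y,float);y/=np.linalg.norm(y);z=np.array(z,float);z-=y*(y@z);z/=np.linalg.norm(z)
    return R.from_matrix(np.column_stack([np.cross(y,z),y,z]))
E
python3 - <<'E'
from h import *
np.set_printoptions(precision=3,suppress=True)
p,r,o=pose();print(r.as_matrix())
c=cam('wrist');print('cam in tool',r.inv().apply(c['eye']-p));print(r.as_matrix().T@c['Rm'])
for s in(1,-1):
    T=axes((0,1,-1),(s,0,0)); print(s,T.as_matrix(),np.degrees((r.inv()*T).magnitude()))
    plan((.38,.2,.45),T)
E
```

```text
[[ 0.951 -0.001  0.309]
 [-0.309 -0.001  0.951]
 [-0.    -1.    -0.002]]
cam in tool [-0.067 -0.155  0.   ]
[[-0.001  0.964  0.265]
 [ 0.001 -0.265  0.964]
 [ 1.     0.001 -0.001]]
1 [[ 0.     0.     1.   ]
 [-0.707  0.707  0.   ]
 [-0.707 -0.707  0.   ]] 83.30559731321719
rows 8
{"delta_pos": [[0.0375, -0.029, -0.0397], [0.0401, -0.0345, -0.0319], [0.0411, -0.0396, -0.0236], [0.0404, -0.0443, -0.0149], [0.038, -0.0483, -0.0062]] , "dr": [[3.54, 8.51, 4.86], [3.54, 8.51, 4.86], [3.54, 8.51, 4.86], [3.54, 8.51, 4.86], [3.54, 8.51, 4.86]] , "grip": [1, 1, 1, 1, 1]
{"delta_pos": [[0.0341, -0.0515, 0.0022], [0.0287, -0.0537, 0.0101], [0.022, -0.0551, 0.0173]] , "dr": [[3.54, 8.51, 4.86], [3.54, 8.51, 4.86], [3.54, 8.51, 4.86]] , "grip": [1, 1, 1]
-1 [[ 0.     0.    -1.   ]
 [ 0.707  0.707  0.   ]
 [ 0.707 -0.707  0.   ]] 114.23647391752195
rows 11
{"delta_pos": [[0.0272, -0.0211, -0.0288], [0.0234, -0.0218, -0.0315], [0.0193, -0.023, -0.0335], [0.0149, -0.0244, -0.0346], [0.0105, -0.0261, -0.035]] , "dr": [[3.83, -9.24, -2.79], [3.83, -9.24, -2.79], [3.83, -9.24, -2.79], [3.83, -9.24, -2.79], [3.83, -9.24, -2.79]] , "grip": [1, 1, 1, 1, 1]
{"delta_pos": [[0.0062, -0.0281, -0.0345], [0.0022, -0.0301, -0.0332], [-0.0015, -0.0323, -0.0312], [-0.0047, -0.0344, -0.0285], [-0.0073, -0.0365, -0.0251]] , "dr": [[3.83, -9.24, -2.79], [3.83, -9.24, -2.79], [3.83, -9.24, -2.79], [3.83, -9.24, -2.79], [3.83, -9.24, -2.79]] , "grip": [1, 1, 1, 1, 1]
{"delta_pos": [[-0.0092, -0.0385, -0.0213]] , "dr": [[3.83, -9.24, -2.79]] , "grip": [1]
```

```bash
python3 - <<'E'
from h import *
s=cv2.imread('pics/scene0.png')[:,:,::-1]
crop(s,390,0,560,130,4,'pics/s_c.png')
E
```

```text
(no output)
```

View pics/s_c.png

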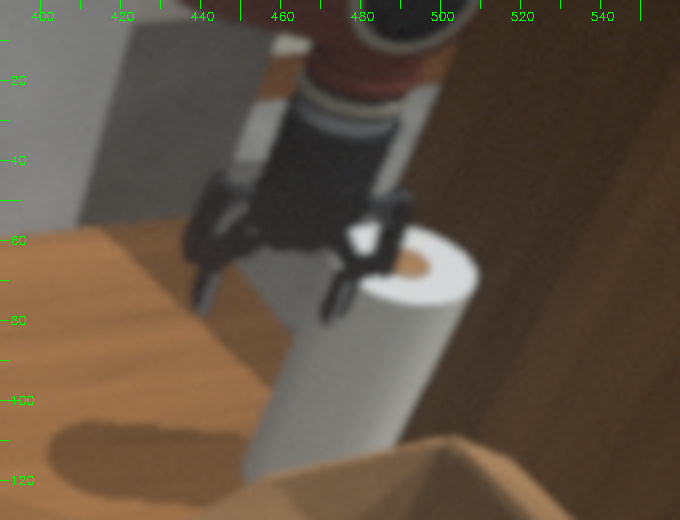

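Emit:
{"method": "servo_tool", "body": {"delta_pos": [[0.0375,-0.029,-0.0397],[0.0401,-0.0345,-0.0319],[0.0411,-0.0396,-0.0236],[0.0404,-0.0443,-0.0149],[0.038,-0.0483,-0.0062]], "dr": [[3.54,8.51,4.86],[3.54,8.51,4.86],[3.54,8.51,4.86],[3.54,8.51,4.86],[3.54,8.51,4.86]], "grip": [1,1,1,1,1]}}

```text
t: 0.78
tool_pos: [0.3079, 0.3445, 0.3578]
tool_rot: [-1.02, 1.074, -0.498]
contact_force: [0.8, -0.7, 0.8]
opening: 0.0857
```

```bash
python3 - <<'E'
from h import *
np.set_printoptions(precision=3,suppress=True)
p,r,o=pose();print(o['q'],p,r.as_matrix())
T=axes((0,1,-1),(1,0,0)); plan((.45,-.1,.42),T)
E
```

```text
[ 0.351 -0.55   1.949  0.517  1.676 -0.058] [0.308 0.344 0.358] [[ 0.43  -0.127  0.894]
 [-0.764  0.477  0.435]
 [-0.481 -0.87   0.109]]
rows 8
{"delta_pos": [[0.0463, -0.0355, -0.0075], [0.0455, -0.0371, -0.0042], [0.0445, -0.0385, -0.0009], [0.0432, -0.0399, 0.0024], [0.0417, -0.0411, 0.0056]] , "dr": [[1.34, 3.06, 1.79], [1.34, 3.06, 1.79], [1.34, 3.06, 1.79], [1.34, 3.06, 1.79], [1.34, 3.06, 1.79]] , "grip": [1, 1, 1, 1, 1]
{"delta_pos": [[0.04, -0.0422, 0.0088], [0.0381, -0.0432, 0.0118], [0.0361, -0.0441, 0.0149]] , "dr": [[1.34, 3.06, 1.79], [1.34, 3.06, 1.79], [1.34, 3.06, 1.79]] , "grip": [1, 1, 1]
```

Emit:
{"method": "servo_tool", "body": {"delta_pos": [[0.0463,-0.0355,-0.0075],[0.0455,-0.0371,-0.0042],[0.0445,-0.0385,-0.0009],[0.0432,-0.0399,0.0024],[0.0417,-0.0411,0.0056]], "dr": [[1.34,3.06,1.79],[1.34,3.06,1.79],[1.34,3.06,1.79],[1.34,3.06,1.79],[1.34,3.06,1.79]], "grip": [1,1,1,1,1]}}

```text
t: 1.4
tool_pos: [0.3958, 0.0563, 0.3991]
tool_rot: [-0.758, 1.336, -0.582]
contact_force: [0.7, 0.4, 0.1]
opening: 0.0852
```

```bash
python3 - <<'E'
from h import *
np.set_printoptions(precision=3,suppress=True)
p,r,o=pose();print(o['q'],p,r.as_matrix())
T=axes((0,1,-1),(1,0,0)); plan((.47,-.27,.28),T)
E
```

```text
[-0.48  -0.471  1.877  0.657  2.048 -0.438] [0.396 0.056 0.399] [[ 0.156 -0.049  0.986]
 [-0.756  0.637  0.152]
 [-0.636 -0.769  0.062]]
rows 6
{"delta_pos": [[0.0557, -0.02, 0.0027], [0.0553, -0.0208, 0.0043], [0.0548, -0.0216, 0.006], [0.0543, -0.0223, 0.0076], [0.0538, -0.023, 0.0092]] , "dr": [[0.54, 1.48, 0.85], [0.54, 1.48, 0.85], [0.54, 1.48, 0.85], [0.54, 1.48, 0.85], [0.54, 1.48, 0.85]] , "grip": [1, 1, 1, 1, 1]
{"delta_pos": [[0.0531, -0.0237, 0.0108]] , "dr": [[0.54, 1.48, 0.85]] , "grip": [1]
```

Emit:
{"method": "servo_tool", "body": {"delta_pos": [[0.0557,-0.02,0.0027],[0.0553,-0.0208,0.0043],[0.0548,-0.0216,0.006],[0.0543,-0.0223,0.0076],[0.0538,-0.023,0.0092]], "dr": [[0.54,1.48,0.85],[0.54,1.48,0.85],[0.54,1.48,0.85],[0.54,1.48,0.85],[0.54,1.48,0.85]], "grip": [1,1,1,1,1]}}

```text
t: 2.02
tool_pos: [0.458, -0.2271, 0.2989]
tool_rot: [-0.631, 1.458, -0.618]
contact_force: [-0.0, -0.3, 0.6]
opening: 0.0856
```

```bash
python3 - <<'E'
from h import *
np.set_printoptions(precision=3,suppress=True)
p,r,o=pose();print(o['q'],p,r.as_matrix())
c=cam('wrist');np.save('c1.npy',c)
cv2.imwrite('pics/w1.png',ctrl.get_image('wrist')[:,:,::-1])
E
```

```text
[-0.873  0.062  1.607  0.528  2.048 -0.788] [ 0.458 -0.227  0.299] [[ 0.022  0.001  1.   ]
 [-0.718  0.696  0.015]
 [-0.696 -0.718  0.016]]
```

View pics/w1.png

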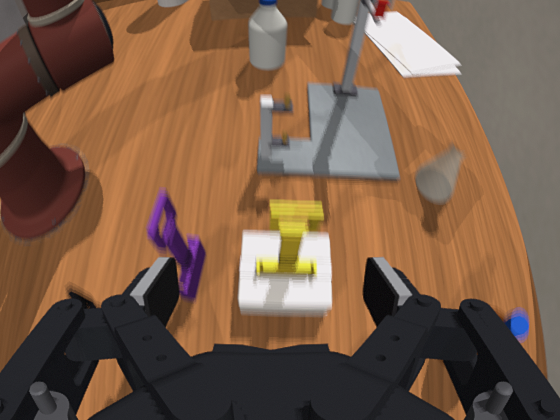

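Emit:
{"method": "servo_tool", "body": {"delta_pos": [[0,0,0],[0,0,0]], "dr": [[0,0,0],[0,0,0]], "grip": [1,1]}}

```text
t: 2.33
tool_pos: [0.4577, -0.2326, 0.2905]
tool_rot: [-0.624, 1.472, -0.617]
contact_force: [-0.8, 0.5, -1.0]
opening: 0.0856
```

```bash
cat >> h.py <<'E'
def snap(tag,name='wrist'):
    c=cam(name);im=ctrl.get_image(name);np.save(f'cam_{tag}.npy',c);cv2.imwrite(f'pics/{tag}.png',im[:,:,::-1]);return c,im
def ld(tag): return np.load(f'cam_{tag}.npy',allow_pickle=True).item()
E
python3 - <<'E'
from h import *
np.set_printoptions(precision=3,suppress=True)
c,im=snap('w2'); print(pose()[0])
crop(im,220,180,360,320,5,'pics/w2a.png')
E
```

```text
[ 0.458 -0.232  0.291]
```

View pics/w2a.png

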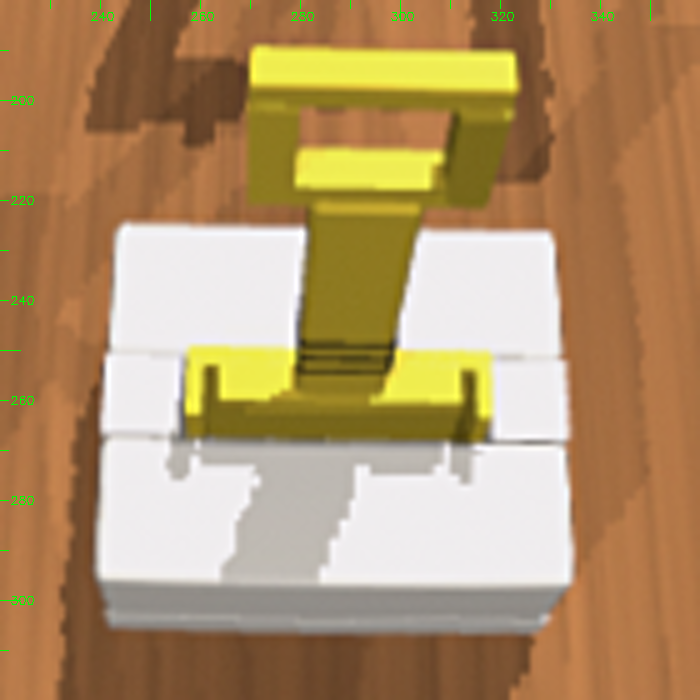

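```bash
python3 - <<'E'
from h import *
np.set_printoptions(precision=4,suppress=True)
c=ld('w2')
P=[atz(c,u,.215) for u in [(269.5,198),(323,198.5),(270,189),(323,190)]]
print(P, np.mean(P,0))
print('width',np.linalg.norm(P[0]-P[1]), np.degrees(np.arctan2(*(P[1]-P[0])[1::-1])))
print('blade top z72',[atz(c,u,.072) for u in [(257,249.5),(318,250)]])
print('block',[atz(c,u,.055) for u in [(243,225),(330.5,226.5),(334,296.5),(239,296)]])
for z in (.19,.2,.23): print(z,[np.linalg.norm(atz(c,(269.5,198),z)-atz(c,(323,198.5),z))])
T=axes((0,1,-1),(1,0,0));plan((.478,-.21,.22),T)
E
```

```text
[array([ 0.4571, -0.1528,  0.215 ]), array([ 0.5022, -0.1527,  0.215 ]), array([ 0.4574, -0.1439,  0.215 ]), array([ 0.5029, -0.1442,  0.215 ])] [ 0.4799 -0.1484  0.215 ]
width 0.04519004353447547 0.15006177352235914
blade top z72 [array([ 0.4418, -0.1417,  0.072 ]), array([ 0.5181, -0.142 ,  0.072 ])]
block [array([ 0.4212, -0.0995,  0.055 ]), array([ 0.5401, -0.1008,  0.055 ]), array([ 0.5382, -0.1982,  0.055 ]), array([ 0.4203, -0.1976,  0.055 ])]
0.19 [np.float64(0.050030898569080495)]
0.2 [np.float64(0.04809455655523843)]
0.23 [np.float64(0.042285530513712456)]
rows 2
{"delta_pos": [[0.0169, 0.0331, 0.01], [0.017, 0.0331, 0.0101]] , "dr": [[0.02, 0.28, 0.28], [0.02, 0.28, 0.28]] , "grip": [1, 1]
```

```bash
python3 - <<'E'
from h import *
np.set_printoptions(precision=4,suppress=True)
a=np.radians(37);T=axes((0,np.cos(a),-np.sin(a)),(1,0,0));plan((.48,-.23,.19),T)
E
```

```text
rows 2
{"delta_pos": [[0.0346, 0.0368, 0.0108], [0.0372, 0.0342, 0.011]] , "dr": [[0.04, 0.28, 4.28], [0.04, 0.28, 4.28]] , "grip": [1, 1]
```

Emit:
{"method": "servo_tool", "body": {"delta_pos": [[0.0346,0.0368,0.0108],[0.0372,0.0342,0.011],[0,0,0]], "dr": [[0.04,0.28,4.28],[0.04,0.28,4.28],[0,0,0]], "grip": [1,1,1]}}

```text
t: 2.75
tool_pos: [0.4823, -0.228, 0.1943]
tool_rot: [-0.511, 1.5, -0.508]
contact_force: [0.3, -0.1, 0.0]
opening: 0.0855
```

```bash
python3 - <<'E'
from h import *
np.set_printoptions(precision=3,suppress=True)
c,im=snap('w3'); print(pose()[0],pose()[2]['q'])
crop(im,180,40,380,240,4,'pics/w3a.png')
a=np.radians(37);T=axes((0,np.cos(a),-np.sin(a)),(1,0,0));plan((.48,-.1445,.099),T)
E
```

```text
[ 0.483 -0.229  0.198] [-0.874  0.26   1.616  0.591  1.976 -0.853]
rows 3
{"delta_pos": [[0.0089, 0.0425, -0.0014], [0.0091, 0.0424, -0.0013], [0.0092, 0.0424, -0.0012]] , "dr": [[-0.08, 0.26, 0.19], [-0.08, 0.26, 0.19], [-0.08, 0.26, 0.19]] , "grip": [1, 1, 1]
```

View pics/w3.png

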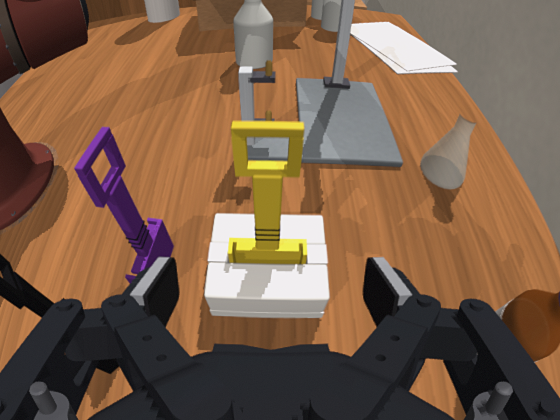

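View pics/w3a.png

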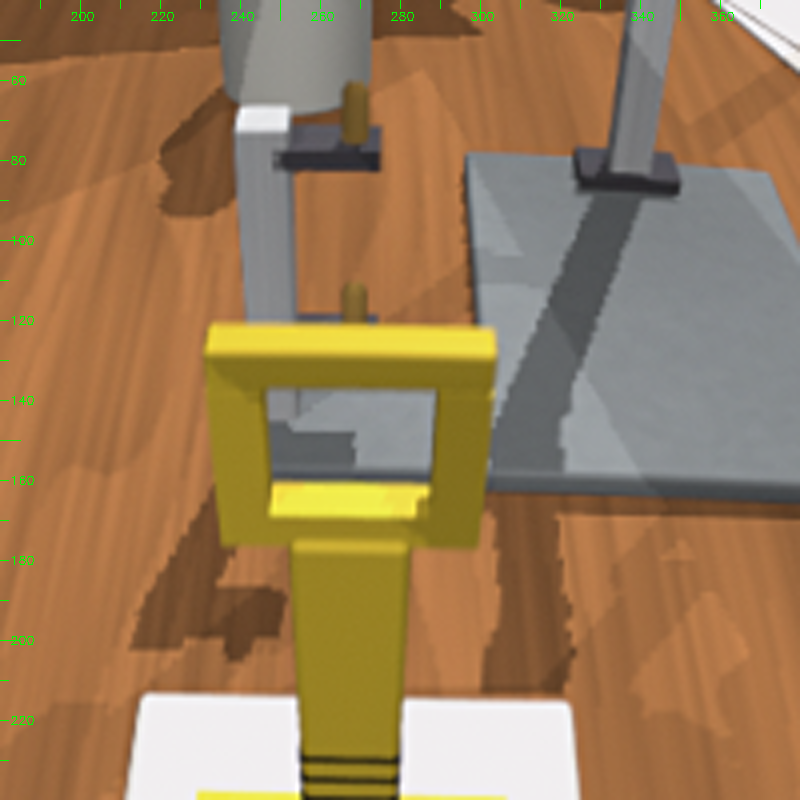

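```bash
python3 - <<'E'
from h import *
np.set_printoptions(precision=4,suppress=True)
a,b=ld('w2'),ld('w3')
print(tri([(a,(269.5,198)),(b,(231,128.5))]),tri([(a,(323,198.5)),(b,(303.5,129))]))
print(tri([(a,(257,249.5)),(b,(229,238.5))]))
p=atz(b,(231,128.5),.215),atz(b,(303.5,129),.215);print(p,pose()[0],pose()[2]['t'])
E
```

```text
(array([ 0.4575, -0.1539,  0.217 ]), [array([ 0.5, -0.2]), array([-0.7,  0.2])]) (array([ 0.502 , -0.1541,  0.2174]), [array([ 0.3, -0. ]), array([-0.4,  0.1])])
(array([ 0.4419, -0.1408,  0.07  ]), [array([ 0.2, -0.1]), array([-0.3,  0.1])])
(array([ 0.4575, -0.1511,  0.215 ]), array([ 0.5026, -0.151 ,  0.215 ])) [ 0.4834 -0.2291  0.1979] 2.8
```

Emit:
{"method": "servo_tool", "body": {"delta_pos": [[0.009,0.0425,-0.0014],[0.009,0.0425,-0.0013],[0.009,0.0425,-0.0012],[0,0,0]], "dr": [[-0.08,0.26,0.19],[-0.08,0.26,0.19],[-0.08,0.26,0.19],[0,0,0]], "grip": [1,1,1,1]}}

```text
t: 3.3
tool_pos: [0.4863, -0.1469, 0.1132]
tool_rot: [-0.519, 1.483, -0.525]
contact_force: [0.5, -0.8, 0.7]
opening: 0.0852
```

```bash
python3 - <<'E'
from h import *
np.set_printoptions(precision=3,suppress=True)
c,im=snap('w4'); print(pose()[0],pose()[2]['q'])
a=np.radians(37);T=axes((0,np.cos(a),-np.sin(a)),(1,0,0));plan((.48,-.1445,.099),T)
E
```

```text
[ 0.488 -0.149  0.115] [-0.784  0.245  1.782  0.616  1.785 -0.881]
rows 1
{"delta_pos": [[0.0098, 0.0134, -0.0083]] , "dr": [[-0.79, 1.34, 1.52]] , "grip": [1]
```

View pics/w4.png

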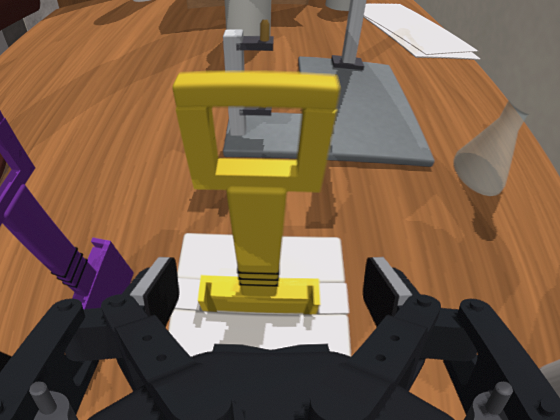

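Emit:
{"method": "servo_tool", "body": {"delta_pos": [[0.0098,0.0134,-0.0083],[0,0,0]], "dr": [[-0.79,1.34,1.52],[0,0,0]], "grip": [1,1]}}

```text
t: 3.6
tool_pos: [0.4819, -0.1476, 0.103]
tool_rot: [-0.508, 1.504, -0.512]
contact_force: [-0.8, -0.5, 0.9]
opening: 0.0855
```

```bash
python3 - <<'E'
from h import *
np.set_printoptions(precision=3,suppress=True)
print(pose()[0],pose()[2]['q'])
a=np.radians(37);T=axes((0,np.cos(a),-np.sin(a)),(1,0,0));plan((.48,-.1445,.099),T)
E
```

```text
[ 0.482 -0.148  0.103] [-0.79   0.269  1.787  0.614  1.787 -0.883]
rows 1
{"delta_pos": [[0.0013, 0.0049, -0.0019]] , "dr": [[-0.23, 0.25, 0.34]] , "grip": [1]
```

Emit:
{"method": "servo_tool", "body": {"delta_pos": [[0.0013,0.0049,-0.0019],[0,0,0],[0,0,0],[0,0,0],[0,0,0]], "dr": [[-0.23,0.25,0.34],[0,0,0],[0,0,0],[0,0,0],[0,0,0]], "grip": [1,0.5,0,0,0], "grip_force": 50}}

```text
t: 4.22
tool_pos: [0.4807, -0.1462, 0.1002]
tool_rot: [-0.505, 1.51, -0.507]
contact_force: [-0.2, -1.0, 1.4]
opening: 0.0165
```

```bash
python3 - <<'E'
from h import *
np.set_printoptions(precision=3,suppress=True)
print(pose()[0],pose()[2]['q'])
c,im=snap('w5')
a=np.radians(37);T=axes((0,np.cos(a),-np.sin(a)),(1,0,0));p=pose()[0];plan(p+[0,0,.12],pose()[1],grip=0)
E
```

```text
[ 0.481 -0.146  0.1  ] [-0.79   0.273  1.79   0.614  1.786 -0.883]
rows 2
{"delta_pos": [[-0.0479, -0.0361, 0.0001], [-0.0479, -0.0361, 0.0001]] , "dr": [[0.0, 0.0, 0.0], [0.0, 0.0, 0.0]] , "grip": [0, 0]
```

View pics/w5.png

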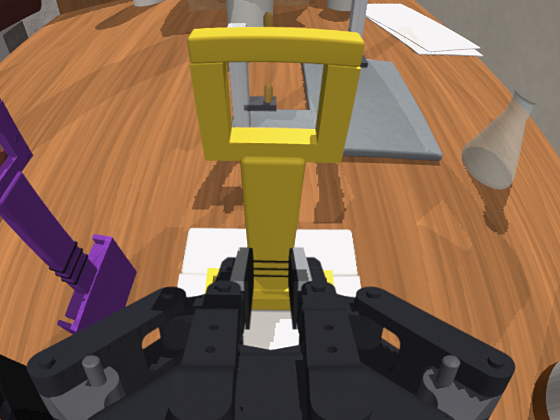

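Emit:
{"method": "servo_tool", "body": {"delta_pos": [[0,0,0],[0,0,0]], "dr": [[0,0,0],[0,0,0]], "grip": [0,0]}}

```text
t: 4.53
tool_pos: [0.4807, -0.1462, 0.1002]
tool_rot: [-0.505, 1.51, -0.507]
contact_force: [-0.9, -0.9, 1.1]
opening: 0.0153
```

```bash
python3 - <<'E'
from h import *
c,im=snap('w6')
crop(im,200,200,340,340,5,'pics/w6a.png')
E
```

View pics/w6a.png

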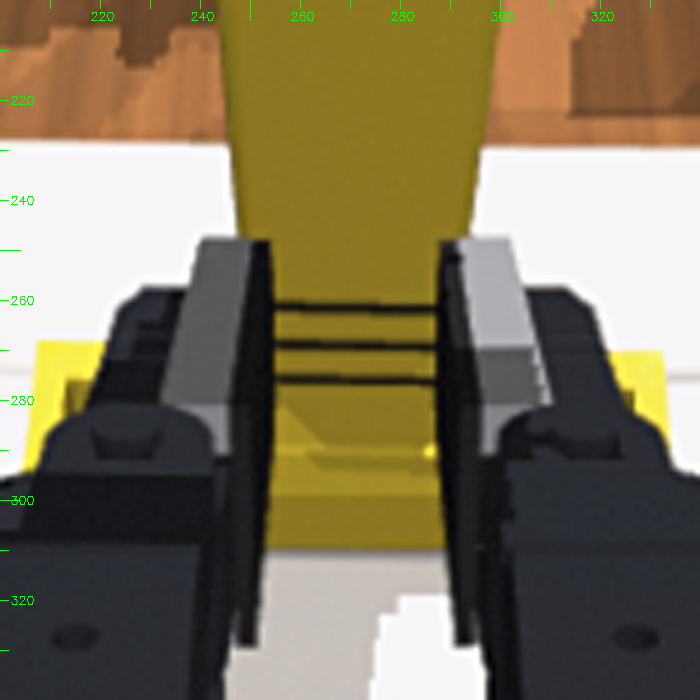

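```bash
python3 - <<'E'
from h import *
p,r,o=pose();plan(p+[0,0,.08],r,n=3,grip=0)
plan((.611,.02,.16),r,grip=0,pos0=p+[0,0,.08])
E
```

```text
rows 3
{"delta_pos": [[-0.0213, -0.0161, 0.0], [-0.0213, -0.0161, 0.0], [-0.0213, -0.0161, 0.0]] , "dr": [[0.0, 0.0, 0.0], [0.0, 0.0, 0.0], [0.0, 0.0, 0.0]] , "grip": [0, 0, 0]
rows 4
{"delta_pos": [[-0.021, 0.0363, 0.0325], [-0.021, 0.0363, 0.0325], [-0.021, 0.0363, 0.0325], [-0.021, 0.0363, 0.0325]] , "dr": [[0.0, 0.0, 0.0], [0.0, 0.0, 0.0], [0.0, 0.0, 0.0], [0.0, 0.0, 0.0]] , "grip": [0, 0, 0, 0]
```

Emit:
{"method": "servo_tool", "body": {"delta_pos": [[-0.0213,-0.0161,0.0],[-0.0213,-0.0161,0.0],[-0.0213,-0.0161,0.0],[0,0,0]], "dr": [[0,0,0],[0,0,0],[0,0,0],[0,0,0]], "grip": [0,0,0,0]}}

```text
t: 5.08
tool_pos: [0.4805, -0.1461, 0.1821]
tool_rot: [-0.506, 1.511, -0.509]
contact_force: [0.7, 0.8, -1.3]
opening: 0.0155
```

```bash
python3 - <<'E'
from h import *
p,r,o=pose();print(p,o['t'],o['opening'])
c,im=snap('w7')
a=np.radians(37);T=axes((0,np.cos(a),-np.sin(a)),(1,0,0))
plan((.611,.02,.16),T,grip=0,n=6)
E
```

```text
[ 0.48046404 -0.14614419  0.18205166] 5.075 0.015545183509292276
rows 6
{"delta_pos": [[-0.014, 0.0241, 0.0218], [-0.0139, 0.0241, 0.0218], [-0.0139, 0.0241, 0.0218], [-0.0139, 0.0241, 0.0218], [-0.0139, 0.0241, 0.0218]] , "dr": [[-0.0, -0.03, 0.01], [-0.0, -0.03, 0.01], [-0.0, -0.03, 0.01], [-0.0, -0.03, 0.01], [-0.0, -0.03, 0.01]] , "grip": [0, 0, 0, 0, 0]
{"delta_pos": [[-0.0139, 0.0241, 0.0219]] , "dr": [[-0.0, -0.03, 0.01]] , "grip": [0]
```

View pics/w7.png

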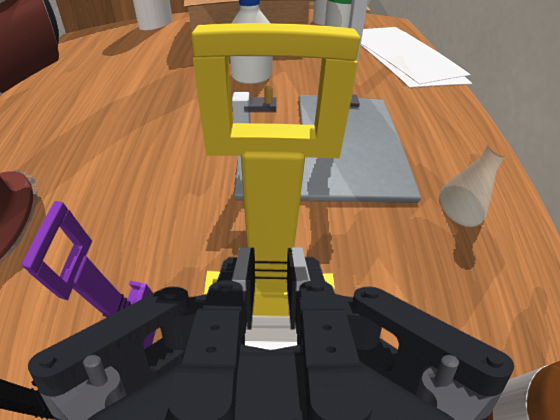

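Emit:
{"method": "servo_tool", "body": {"delta_pos": [[-0.014,0.024,0.022],[-0.014,0.024,0.022],[-0.014,0.024,0.022],[-0.014,0.024,0.022],[-0.014,0.024,0.022]], "dr": [[0,0,0],[0,0,0],[0,0,0],[0,0,0],[0,0,0]], "grip": [0,0,0,0,0]}}

```text
t: 5.75
tool_pos: [0.5902, -0.0051, 0.1557]
tool_rot: [-0.503, 1.525, -0.51]
contact_force: [-0.2, 0.3, -1.0]
opening: 0.0156
```

Emit:
{"method": "servo_tool", "body": {"delta_pos": [[-0.01,0.018,0.016],[0,0,0]], "dr": [[0,0,0],[0,0,0]], "grip": [0,0]}}

```text
t: 6.0
tool_pos: [0.6053, 0.0183, 0.1485]
tool_rot: [-0.506, 1.53, -0.505]
contact_force: [0.0, -0.3, -1.5]
opening: 0.0153
```

```bash
python3 - <<'E'
from h import *
p,r,o=pose();print(p,o['t'],o['opening'],o['q'])
print(r.as_matrix())
c,im=snap('w8');print(pose()[0])
crop(im,170,0,370,170,4,'pics/w8a.png')
snap('s8','scene');snap('t8','top')
E
```

```text
[0.60525937 0.01833748 0.14845798] 6.0 0.01533719071226452 [-0.45580379  0.27289056  1.69639265  0.80138847  1.66788446 -0.57241823]
[[-0.01777659 -0.00676515  0.9998191 ]
 [-0.60058253  0.79954542 -0.00526822]
 [-0.79936514 -0.60056753 -0.01827622]]
[0.60493945 0.01764779 0.14841107]
```

View pics/w8.png

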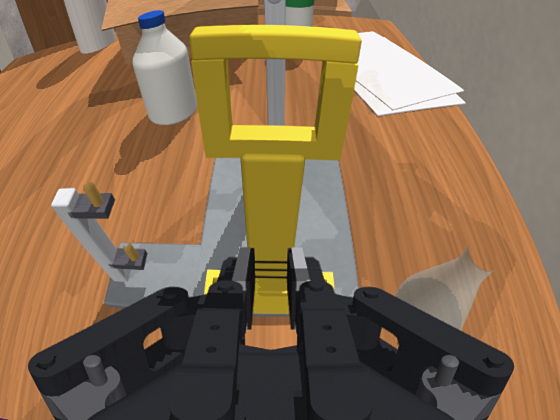

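View pics/w8a.png

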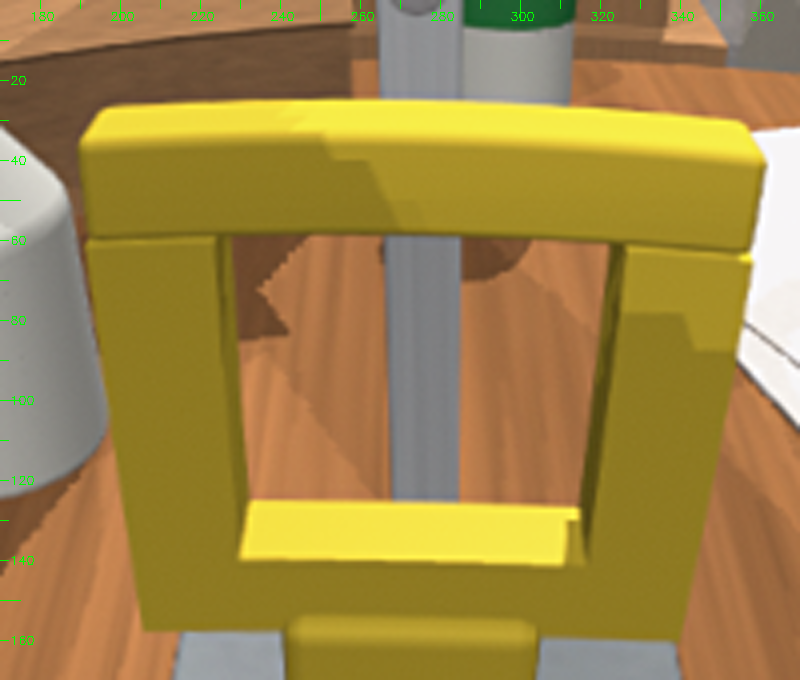

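View pics/s8.png

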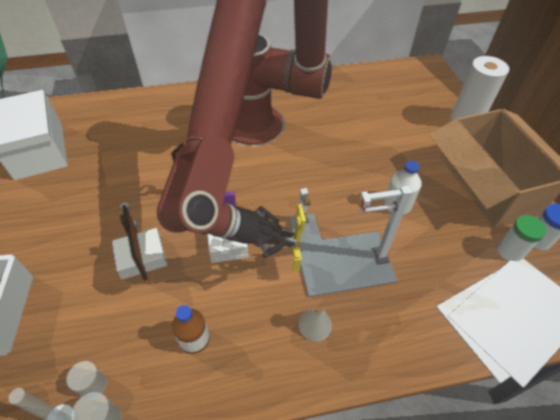

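```bash
python3 - <<'E'
from h import *
a=np.radians(37);T=axes((0,np.cos(a),-np.sin(a)),(1,0,0))
plan((.612,.09,.139),T,grip=0,n=2)
E
```

```text
rows 2
{"delta_pos": [[-0.018, 0.0325, 0.0032], [-0.018, 0.0325, 0.0033]] , "dr": [[0.11, -0.53, -0.03], [0.11, -0.53, -0.03]] , "grip": [0, 0]
```

Emit:
{"method": "servo_tool", "body": {"delta_pos": [[-0.018,0.0325,0.0032],[-0.018,0.0325,0.0032],[0,0,0]], "dr": [[0.11,-0.53,0],[0.11,-0.53,0],[0,0,0]], "grip": [0,0,0]}}

```text
t: 6.52
tool_pos: [0.612, 0.0879, 0.1385]
tool_rot: [-0.502, 1.512, -0.51]
contact_force: [-1.0, -0.1, -1.8]
opening: 0.0155
```

```bash
python3 - <<'E'
from h import *
p,r,o=pose();print(p,o['t'],o['opening'],o['q'])
print(r.as_matrix())
c,im=snap('w9')
crop(im,170,0,370,170,4,'pics/w9a.png')
c,im=snap('s9','scene');crop(im,290,160,430,280,5,'pics/s9a.png')
c,im=snap('t9','top');crop(im,150,130,290,250,5,'pics/t9a.png')
E
```

```text
[0.61202027 0.0878524  0.13847975] 6.525 0.015450510078514085 [-0.35196504  0.25113231  1.74113979  0.84978149  1.5718687  -0.53926711]
[[-2.95865601e-03  4.51536250e-03  9.99985429e-01]
 [-6.01929052e-01  7.98531402e-01 -5.38663824e-03]
 [-7.98544089e-01 -6.01936219e-01  3.55348139e-04]]
```

View pics/w9a.png

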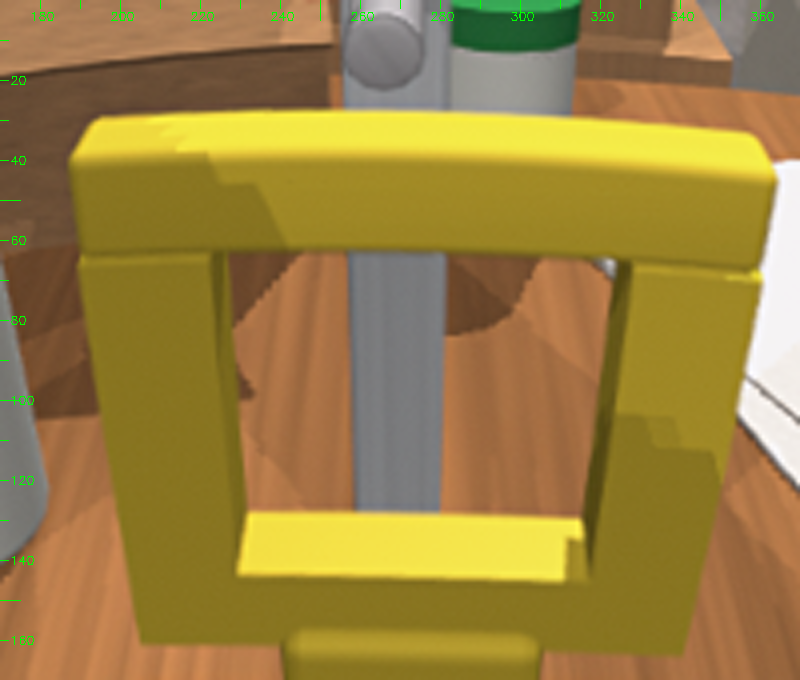

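View pics/s9a.png

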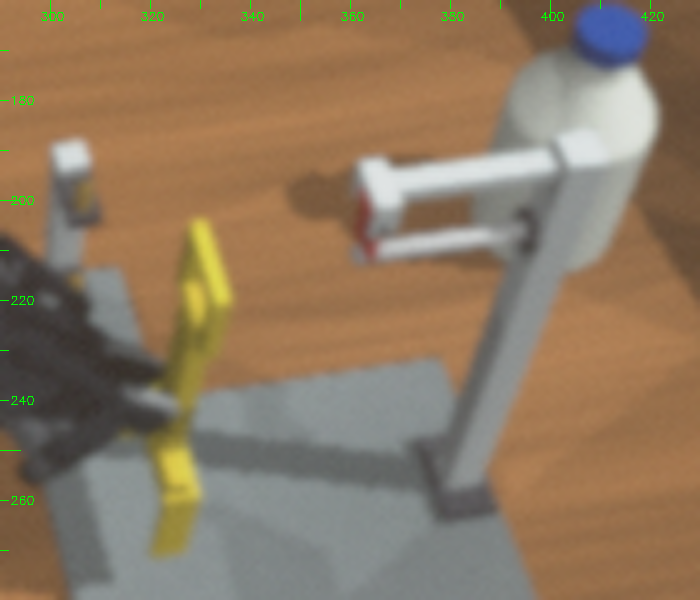

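View pics/t9a.png

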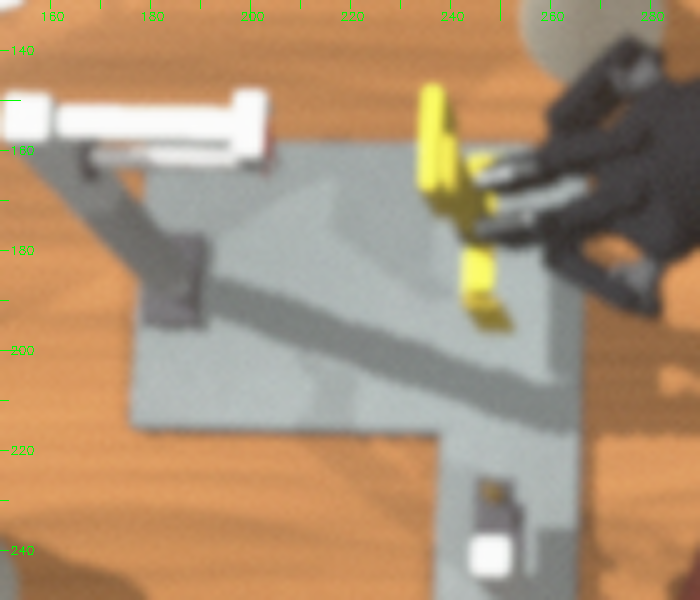

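```bash
python3 - <<'E'
from h import *
np.set_printoptions(precision=4,suppress=True)
t=ld('t9');s=ld('s9');w=ld('w9')
print('peg top',[atz(t,u,.235) for u in [(175,161.5),(185,161.5),(195,161.5),(203,162)]])
print('eye top corners',[atz(t,u,.2535) for u in [(234,147),(238,147),(233,168),(237,168)]])
print('armend',[atz(t,u,.286) for u in [(196.5,148),(203.5,148),(196.5,160),(203.5,160)]])
d=ray(w,(265,12)); P=w['eye']+d*(.243-w['eye'][1])/d[1];print('collar',P)
print('scene peg tip; plane x=.611', end=' ')
def atx(c,u,x):
    d=ray(c,u);return c['eye']+d*(x-c['eye'][0])/d[0]
for u in [(363,210),(362,213),(361,207),(380,209.5),(395,207)]: print(atx(s,u,.611))
# eye right near corner in scene
print('scene eye top near/far', atx(s,(329.5,204.5),.589),atx(s,(335,219.5),.634))
for u in [(188,40),(364,45),(195,30),(357,33)]: print('w eye top',atz(w,u,.2535))
E
```

```text
peg top [array([0.6127, 0.2258, 0.235 ]), array([0.6127, 0.2038, 0.235 ]), array([0.6127, 0.1819, 0.235 ]), array([0.6116, 0.1644, 0.235 ])]
eye top corners [array([0.6394, 0.0953, 0.2535]), array([0.6394, 0.0867, 0.2535]), array([0.5926, 0.0963, 0.2535]), array([0.5926, 0.0878, 0.2535])]
armend [array([0.6261, 0.1694, 0.286 ]), array([0.6261, 0.1548, 0.286 ]), array([0.6002, 0.1684, 0.286 ]), array([0.6002, 0.1539, 0.286 ])]
collar [0.6091 0.243  0.2095]
scene peg tip; plane x=.611 [0.611  0.1662 0.239 ]
[0.611  0.1658 0.2279]
[0.611  0.1593 0.2518]
[0.611  0.2085 0.2305]
[0.611  0.2448 0.231 ]
scene eye top near/far [0.589  0.0926 0.2494] [0.634  0.0921 0.2528]
w eye top [0.5913 0.0841 0.2535]
w eye top [0.6358 0.0812 0.2535]
w eye top [0.5917 0.0914 0.2535]
w eye top [0.6359 0.0895 0.2535]
```

```bash
python3 - <<'E'
from h import *
ims=[cv2.imread(f'pics/{n}.png')[10:170,180:375] for n in('w5','w7','w8','w9')]
g=np.vstack([np.hstack(ims[:2]),np.hstack(ims[2:])])
cv2.imwrite('pics/cmp.png',cv2.resize(g,None,fx=1.8,fy=1.8))
E
```

```text
(no output)
```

View pics/cmp.png

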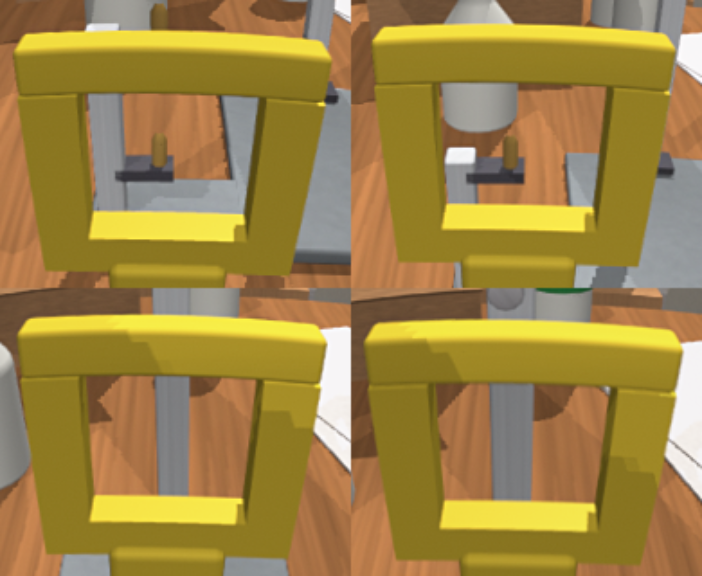

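```bash
python3 - <<'E'
from h import *
np.set_printoptions(precision=4,suppress=True)
w=ld('w9')
def aty(c,u,y):
    d=ray(c,u);return c['eye']+d*(y-c['eye'][1])/d[1]
for y in(.158,.161,.165): print(aty(w,(265.5,11.5),y),aty(w,(256,11.5),y)[0]-aty(w,(275,11.5),y)[0])
for u in [(228,62.5),(325,65.5),(188,40),(364,45),(237,144),(313,145)]: print(u,aty(w,u,.0825))
E
```

```text
[0.6104 0.158  0.2369] -0.008830501054988615
[0.6103 0.161  0.2359] -0.009003346451935679
[0.6103 0.165  0.2347] -0.009233806981198245
(228, 62.5) [0.6014 0.0825 0.2469]
(325, 65.5) [0.6267 0.0825 0.2461]
(188, 40) [0.5917 0.0825 0.2542]
(364, 45) [0.6362 0.0825 0.2529]
(237, 144) [0.6018 0.0825 0.2182]
(313, 145) [0.6259 0.0825 0.2177]
```

Emit:
{"method": "servo_tool", "body": {"delta_pos": [[-0.012,0.016,-0.0036],[0,0,0]], "dr": [[0,-0.3,0],[0,0,0]], "grip": [0,0], "grip_force": 70}}

```text
t: 6.92
tool_pos: [0.6101, 0.1051, 0.1396]
tool_rot: [-0.499, 1.506, -0.514]
contact_force: [0.6, -0.4, -2.0]
opening: 0.013
```

```bash
python3 - <<'E'
from h import *
np.set_printoptions(precision=4,suppress=True)
p,r,o=pose();print(p,o['t'],o['opening'],r.as_matrix())
c,im=snap('w10')
crop(im,170,0,370,170,4,'pics/w10a.png')
a=np.radians(37);T=axes((0,np.cos(a),-np.sin(a)),(1,0,0))
plan((.608,.2015,.1385),T,n=5,grip=0)
E
```

```text
[0.6101 0.1051 0.1396] 6.925 0.013010000167933562 [[ 0.0013  0.0102  0.9999]
 [-0.6028  0.7978 -0.0074]
 [-0.7979 -0.6028  0.0071]]
rows 5
{"delta_pos": [[-0.0115, 0.0156, -0.0007], [-0.0115, 0.0156, -0.0006], [-0.0115, 0.0156, -0.0006], [-0.0115, 0.0156, -0.0006], [-0.0115, 0.0156, -0.0005]] , "dr": [[-0.13, 0.01, 0.02], [-0.13, 0.01, 0.02], [-0.13, 0.01, 0.02], [-0.13, 0.01, 0.02], [-0.13, 0.01, 0.02]] , "grip": [0, 0, 0, 0, 0]
```

View pics/w10a.png

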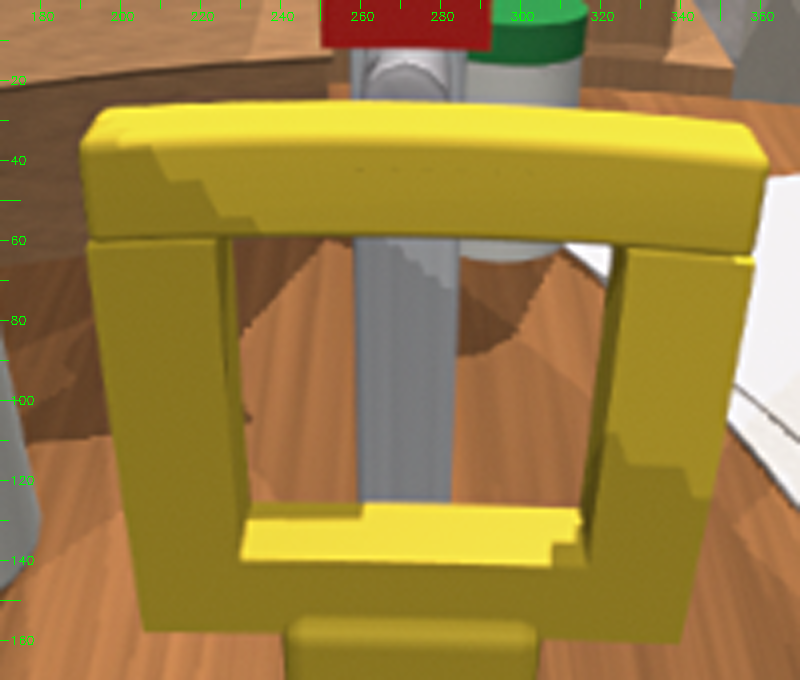

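```bash
python3 - <<'E'
from h import *
np.set_printoptions(precision=4,suppress=True)
w=ld('w10')
def aty(c,u,y):
    d=ray(c,u);return c['eye']+d*(y-c['eye'][1])/d[1]
for y in(.158,.161,.165): print('peg topfront',aty(w,(271.5,16),y),'flap edge',aty(w,(250.5,12),y+.002),aty(w,(292.5,12),y+.002))
for u in [(228,59),(325,62),(190,36),(362,41)]: print(u,aty(w,u,.0997))
print(tri([(ld('w9'),(265.5,1.5)),(w,(271.5,16))]))
E
```

```text
peg topfront [0.6106 0.158  0.2414] flap edge [0.6018 0.16   0.2426] [0.6194 0.16   0.2427]
peg topfront [0.6106 0.161  0.2404] flap edge [0.6016 0.163  0.2417] [0.6196 0.163  0.2418]
peg topfront [0.6106 0.165  0.239 ] flap edge [0.6014 0.167  0.2404] [0.6199 0.167  0.2405]
(228, 59) [0.5988 0.0997 0.249 ]
(325, 62) [0.6239 0.0997 0.2484]
(190, 36) [0.5897 0.0997 0.2563]
(362, 41) [0.6328 0.0997 0.2553]
(array([0.6105, 0.1458, 0.2455]), [array([-0.2,  0.1]), array([ 0.2, -0.1])])
```

```bash
python3 - <<'E'
from h import *
p,r,o=pose()
a=np.radians(37);T=axes((0,np.cos(a),-np.sin(a)),(1,0,0))
plan((.609,.1995,.137),T,n=6,grip=0)
E
```

```text
rows 6
{"delta_pos": [[-0.0092, 0.0129, -0.0004], [-0.0092, 0.0129, -0.0004], [-0.0092, 0.0129, -0.0003], [-0.0092, 0.0129, -0.0003], [-0.0092, 0.0129, -0.0003]] , "dr": [[-0.11, 0.01, 0.02], [-0.11, 0.01, 0.02], [-0.11, 0.01, 0.02], [-0.11, 0.01, 0.02], [-0.11, 0.01, 0.02]] , "grip": [0, 0, 0, 0, 0]
{"delta_pos": [[-0.0092, 0.0129, -0.0003]] , "dr": [[-0.11, 0.01, 0.02]] , "grip": [0]
```

Emit:
{"method": "servo_tool", "body": {"delta_pos": [[-0.0087,0.0132,-0.0004],[-0.0092,0.0129,-0.0004],[-0.0092,0.0129,-0.0003],[-0.0095,0.0129,-0.0003]], "dr": [[-0.1,0,0],[-0.1,0,0],[-0.1,0,0],[-0.1,0,0]], "grip": [0,0,0,0]}}

```text
t: 7.48
tool_pos: [0.6097, 0.1715, 0.1376]
tool_rot: [-0.503, 1.508, -0.51]
contact_force: [0.1, 0.8, -1.4]
opening: 0.0128
```

```bash
python3 - <<'E'
from h import *
np.set_printoptions(precision=4,suppress=True)
p,r,o=pose();print(p,o['t'],o['opening'],r.as_matrix(),o['contact_force'])
c,im=snap('w11')
crop(im,170,0,370,170,4,'pics/w11a.png')
a=np.radians(37);T=axes((0,np.cos(a),-np.sin(a)),(1,0,0))
plan((.609,.1995,.137),T,n=2,grip=0)
E
```

```text
[0.6097 0.1715 0.1376] 7.475 0.012782717129765647 [[ 0.0008  0.0047  1.    ]
 [-0.6031  0.7977 -0.0033]
 [-0.7977 -0.6031  0.0035]] [ 0.0506  0.7607 -1.4488]
rows 2
{"delta_pos": [[-0.0076, 0.0108, -0.0001], [-0.0076, 0.0108, -0.0001]] , "dr": [[-0.09, 0.05, 0.01], [-0.09, 0.05, 0.01]] , "grip": [0, 0]
```

View pics/w11a.png

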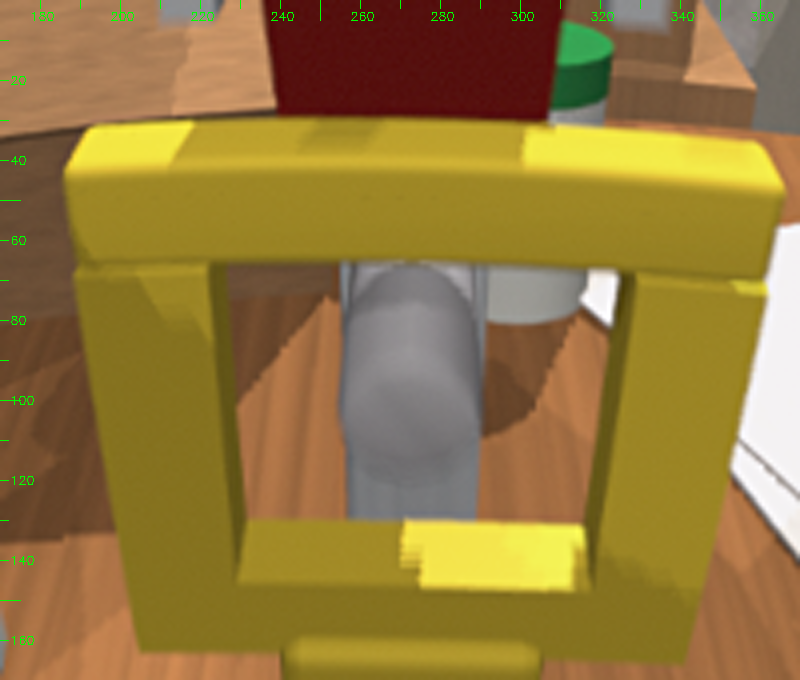

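Emit:
{"method": "servo_tool", "body": {"delta_pos": [[-0.0085,0.0115,-0.0003],[-0.0085,0.0115,0],[0,0,0]], "dr": [[-0.1,0,0],[-0.1,0,0],[0,0,0]], "grip": [0,0,0]}}

```text
t: 7.9
tool_pos: [0.6085, 0.2047, 0.1374]
tool_rot: [-0.508, 1.509, -0.504]
contact_force: [0.4, -1.1, -1.4]
opening: 0.0125
```

```bash
python3 - <<'E'
from h import *
np.set_printoptions(precision=4,suppress=True)
p,r,o=pose();print(p,o['t'],o['opening'],o['contact_force'])
c,im=snap('w12')
c,im=snap('s12','scene');crop(im,320,160,440,280,5,'pics/s12a.png')
E
```

```text
[0.6085 0.2047 0.1374] 7.9 0.012526769272801545 [ 0.4139 -1.1366 -1.3936]
```

View pics/w12.png

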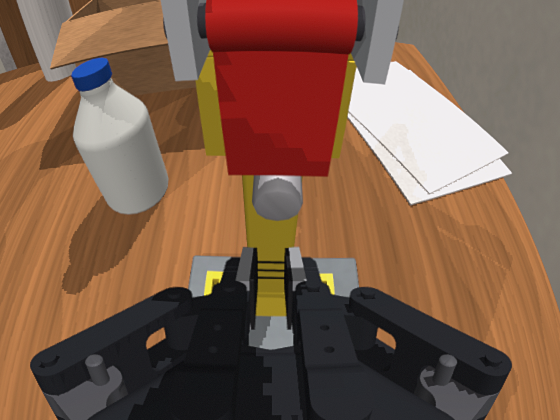

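View pics/s12a.png

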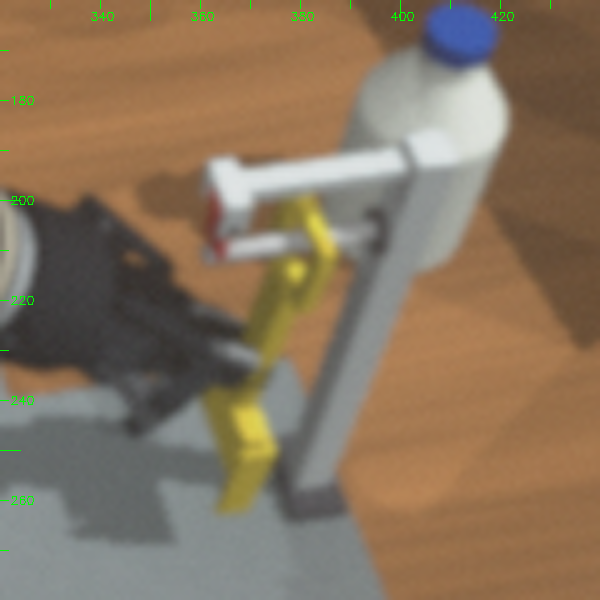

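Emit:
{"method": "servo_tool", "body": {"delta_pos": [[0.004,0.003,0],[0.002,0.0015,0],[0,0,0]], "dr": [[0,0,0],[0,0,0],[0,0,0]], "grip": [0,0,0]}}

```text
t: 8.38
tool_pos: [0.611, 0.2034, 0.1333]
tool_rot: [-0.501, 1.507, -0.503]
contact_force: [0.2, 1.2, 0.2]
opening: 0.0131
```

```bash
python3 - <<'E'
from h import *
np.set_printoptions(precision=4,suppress=True)
p,r,o=pose();print(p,o['t'],o['opening'],o['contact_force'])
c,im=snap('s13','scene');crop(im,320,160,440,280,5,'pics/s13a.png')
E
```

```text
[0.611  0.2034 0.1333] 8.375 0.013146944047317932 [0.2059 1.2325 0.2015]
```

View pics/s13a.png

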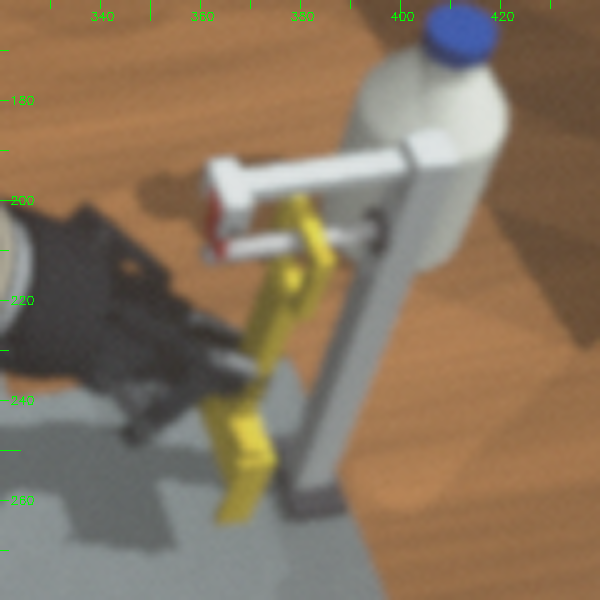

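Lowered 4 mm, force appearing; a little more, then open.

Emit:
{"method": "servo_tool", "body": {"delta_pos": [[0.0024,0.0018,0],[0.0012,0.0008,0],[0,0,0]], "dr": [[0,0,0],[0,0,0],[0,0,0]], "grip": [0,0,0.25]}}

```text
t: 8.8
tool_pos: [0.6126, 0.2037, 0.1326]
tool_rot: [-0.495, 1.504, -0.5]
contact_force: [0.1, 0.1, 0.2]
opening: 0.0213
```

Emit:
{"method": "servo_tool", "body": {"delta_pos": [[0,0,0],[0,0,0],[0,0,0]], "dr": [[0,0,0],[0,0,0],[0,0,0]], "grip": [0.4,0.6,0.6]}}

```text
t: 9.18
tool_pos: [0.612, 0.2032, 0.1308]
tool_rot: [-0.496, 1.506, -0.501]
contact_force: [-0.4, -0.8, -0.1]
opening: 0.0513
```

```bash
python3 - <<'E'
from h import *
np.set_printoptions(precision=4,suppress=True)
p,r,o=pose();print(p,o['t'],o['opening'],o['contact_force'])
c,im=snap('w14')
c,im=snap('s14','scene');crop(im,320,160,440,280,5,'pics/s14a.png')
E
```

```text
[0.612  0.2032 0.1308] 9.175 0.051266145663921146 [-0.3754 -0.8385 -0.0934]
```

View pics/w14.png

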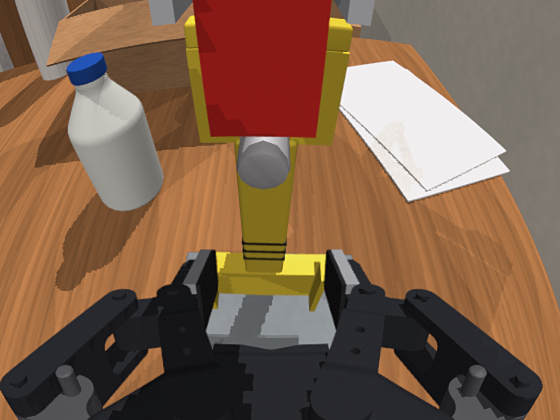

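View pics/s14a.png

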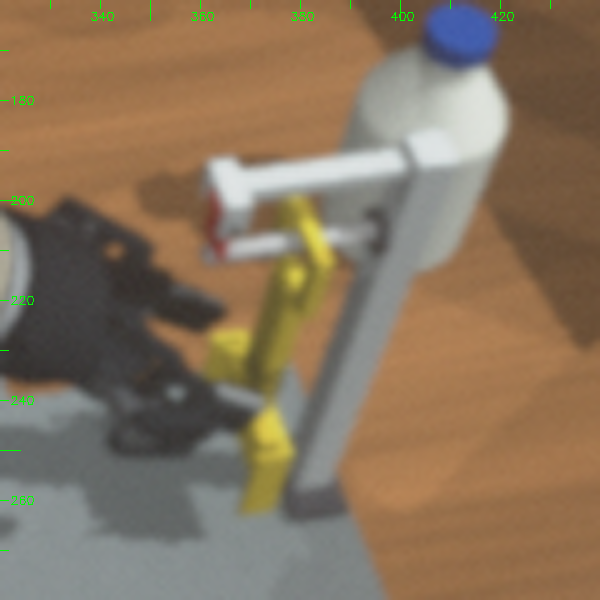

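Emit:
{"method": "servo_tool", "body": {"delta_pos": [[0,-0.02,0],[0,-0.03,0],[0,-0.04,0],[0,-0.05,0],[0,-0.03,0]], "dr": [[0,0,0],[0,0,0],[0,0,0],[0,0,0],[0,0,0]], "grip": [0.75,0.75,0.75,0.75,0.75]}}

```text
t: 9.9
tool_pos: [0.6101, 0.0606, 0.2365]
tool_rot: [-0.498, 1.507, -0.5]
contact_force: [0.5, -0.6, 0.3]
opening: 0.0639
```

```bash
python3 - <<'E'
from h import *
np.set_printoptions(precision=4,suppress=True)
p,r,o=pose();print(p,o['t'],o['opening'],o['q'])
c,im=snap('w15')
c,im=snap('s15','scene');crop(im,320,160,440,280,5,'pics/s15a.png')
E
```

```text
[0.6101 0.0606 0.2365] 9.9 0.06393295408703255 [-0.3954  0.1513  1.6791  0.8481  1.7146 -0.4521]
```

View pics/w15.png

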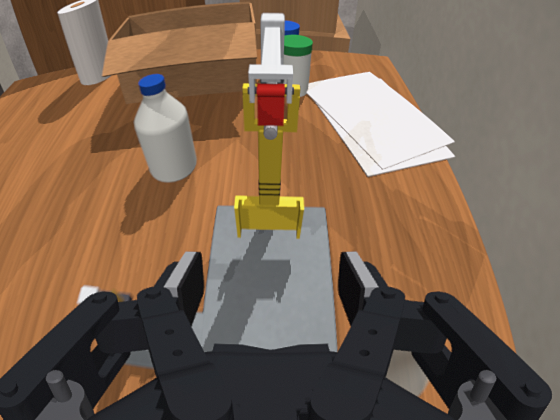

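View pics/s15a.png

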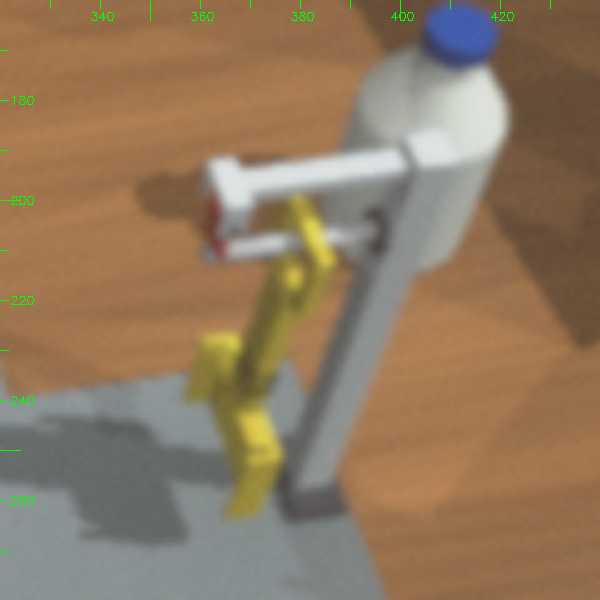

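```bash
python3 - <<'E'
from h import *
D=axes((0,0,-1),(0,1,0)); np.save('D.npy',D.as_quat())
plan((.56,.0,.36),D,grip=.75)
E
```

```text
rows 10
{"delta_pos": [[-0.0063, -0.0121, -0.005], [-0.0061, -0.0122, -0.005], [-0.006, -0.0123, -0.005], [-0.0058, -0.0123, -0.0051], [-0.0057, -0.0124, -0.0052]] , "dr": [[-4.2, -8.27, -4.12], [-4.2, -8.27, -4.12], [-4.2, -8.27, -4.12], [-4.2, -8.27, -4.12], [-4.2, -8.27, -4.12]] , "grip": [0.75, 0.75, 0.75, 0.75, 0.75]
{"delta_pos": [[-0.0055, -0.0124, -0.0053], [-0.0054, -0.0124, -0.0054], [-0.0053, -0.0124, -0.0055], [-0.0052, -0.0124, -0.0057], [-0.0052, -0.0123, -0.0058]] , "dr": [[-4.2, -8.27, -4.12], [-4.2, -8.27, -4.12], [-4.2, -8.27, -4.12], [-4.2, -8.27, -4.12], [-4.2, -8.27, -4.12]] , "grip": [0.75, 0.75, 0.75, 0.75, 0.75]
```

Emit:
{"method": "servo_tool", "body": {"delta_pos": [[-0.0063,-0.0121,-0.005],[-0.0061,-0.0122,-0.005],[-0.006,-0.0123,-0.005],[-0.0058,-0.0123,-0.0051],[-0.0057,-0.0124,-0.0052]], "dr": [[-4.2,-8.27,-4.12],[-4.2,-8.27,-4.12],[-4.2,-8.27,-4.12],[-4.2,-8.27,-4.12],[-4.2,-8.27,-4.12]], "grip": [0.75,0.75,0.75,0.75,0.75]}}

```text
t: 10.62
tool_pos: [0.5824, 0.028, 0.2957]
tool_rot: [-1.131, 0.791, -0.256]
contact_force: [-0.1, 0.0, 0.8]
opening: 0.0645
```

Emit:
{"method": "servo_tool", "body": {"delta_pos": [[-0.0055,-0.0124,-0.0053],[-0.0054,-0.0124,-0.0054],[-0.0053,-0.0124,-0.0055],[-0.0052,-0.0124,-0.0057],[-0.0052,-0.0123,-0.0058]], "dr": [[-4.2,-8.27,-4.12],[-4.2,-8.27,-4.12],[-4.2,-8.27,-4.12],[-4.2,-8.27,-4.12],[-4.2,-8.27,-4.12]], "grip": [0.75,0.75,0.75,0.75,0.75]}}

```text
t: 11.25
tool_pos: [0.5559, -0.0011, 0.3573]
tool_rot: [-1.59, -0.044, 0.032]
contact_force: [0.4, 0.2, -0.7]
opening: 0.0641
```

```bash
python3 - <<'E'
from h import *
np.set_printoptions(precision=4,suppress=True)
p,r,o=pose();print(p,o['t'],o['opening'],o['q'],r.as_matrix())
D=R.from_quat(np.load('D.npy'))
plan((.56,.0,.34),D,grip=1)
E
```

```text
[ 0.5559 -0.0011  0.3573] 11.25 0.06406833272004511 [-0.1264 -0.1624  1.5932 -0.0179  1.6998 -1.7479] [[ 0.9988  0.0087 -0.0482]
 [ 0.0483 -0.0189  0.9987]
 [ 0.0077 -0.9998 -0.0193]]
rows 1
{"delta_pos": [[0.0041, 0.0173, 0.0012]] , "dr": [[1.1, 2.77, 0.47]] , "grip": [1]
```

Emit:
{"method": "servo_tool", "body": {"delta_pos": [[0.004,0.0173,0.0012],[0,0,0],[0,0,0]], "dr": [[1.1,2.77,0.47],[0,0,0],[0,0,0]], "grip": [1,1,1]}}

```text
t: 11.62
tool_pos: [0.5588, 0.0018, 0.342]
tool_rot: [-1.571, -0.005, -0.0]
contact_force: [1.1, -1.3, 0.1]
opening: 0.0852
```

```bash
python3 - <<'E'
from h import *
np.set_printoptions(precision=4,suppress=True)
p,r,o=pose();print(p,o['t'],o['q'],r.as_matrix())
c,im=snap('w16');print(pose()[0],proj(c,(.481,.07,.05)),proj(c,(.481,.07,.152)))
E
```

```text
[0.5588 0.0018 0.342 ] 11.625 [-0.1301 -0.1508  1.6075  0.0003  1.6812 -1.7041] [[ 1.      0.0036 -0.0033]
 [ 0.0033 -0.0002  1.    ]
 [ 0.0036 -1.     -0.0002]]
[0.5587 0.0018 0.3415] [320.8006 113.8928] [335.248  112.1871]
```

View pics/w16.png

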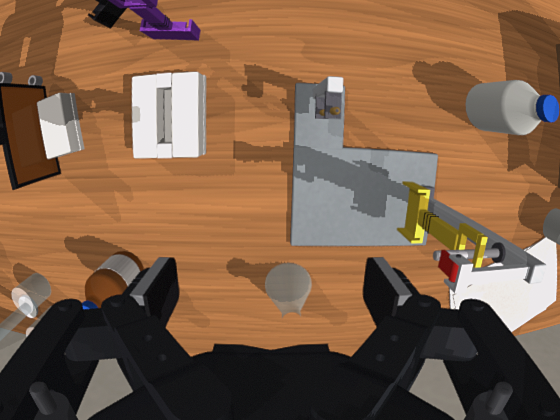

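```bash
python3 - <<'E'
from h import *
im=cv2.imread('pics/w16.png')[:,:,::-1]
crop(im,280,60,360,140,8,'pics/w16a.png')
D=R.from_quat(np.load('D.npy'))
plan((.56,.05,.26),D,grip=1)
E
```

```text
rows 2
{"delta_pos": [[0.0006, 0.0408, 0.0241], [0.0006, 0.0408, 0.0241]] , "dr": [[0.0, 0.09, 0.08], [0.0, 0.09, 0.08]] , "grip": [1, 1]
```

View pics/w16a.png

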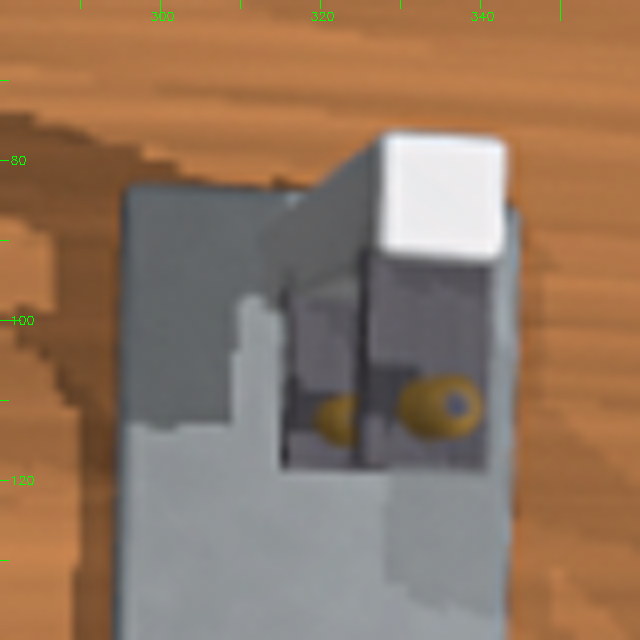

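Emit:
{"method": "servo_tool", "body": {"delta_pos": [[0.0006,0.0407,0.024],[0.0006,0.0407,0.024],[0,0,0],[0,0,0]], "dr": [[0,0.1,0],[0,0.1,0],[0,0,0],[0,0,0]], "grip": [1,1,1,1]}}

```text
t: 12.18
tool_pos: [0.5619, 0.0495, 0.2615]
tool_rot: [-1.572, -0.005, -0.007]
contact_force: [-0.1, -0.3, -0.2]
opening: 0.0855
```

```bash
python3 - <<'E'
from h import *
np.set_printoptions(precision=4,suppress=True)
c,im=snap('w17');p,r,o=pose();print(p,o['t'],proj(c,(.481,.07,.05)),proj(c,(.481,.07,.152)))
crop(im,200,0,360,150,5,'pics/w17a.png')
E
```

```text
[0.5618 0.0495 0.2613] 12.225 [289.2783 107.8615] [296.196  103.4539]
```

View pics/w17a.png

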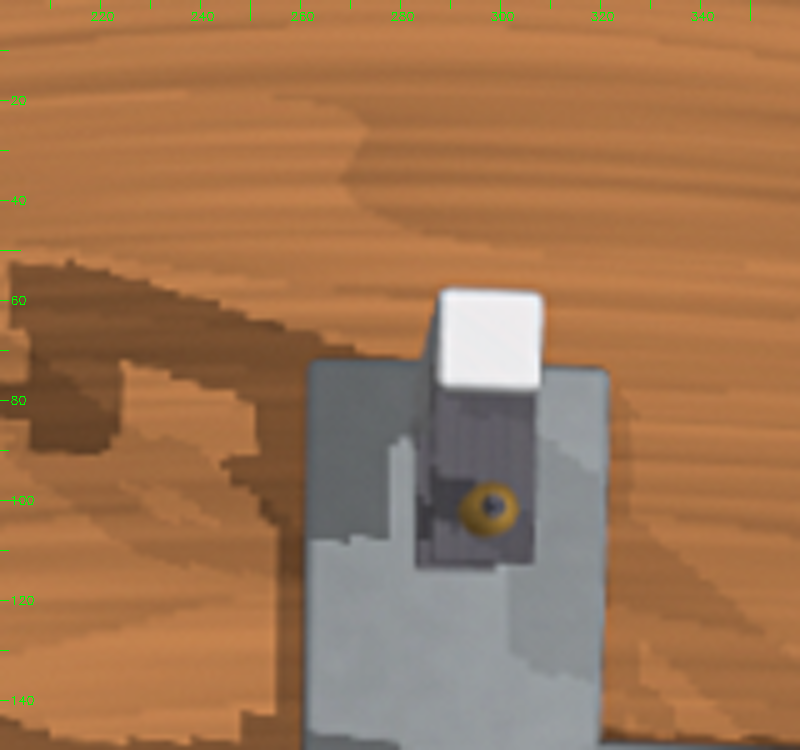

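```bash
python3 - <<'E'
from h import *
np.set_printoptions(precision=4,suppress=True)
a,b=ld('w16'),ld('w17')
print('pin tip',tri([(a,(337,110.5)),(b,(298.2,101.2))]),atz(a,(337,110.5),.152),atz(b,(298.2,101.2),.152))
P=[atz(b,u,.138) for u in[(288,58),(308.3,58.5),(307.5,78),(287.3,77.3)]];print(P,np.mean(P,0))
P=[atz(a,u,.138) for u in[(328,77),(342.5,77.5),(342.5,91.5),(327.5,92)]];print(P,np.mean(P,0))
print('base',[atz(b,u,.012) for u in[(262,72.5),(321,74),(260,150),(320,150)]])
print('arm edge right(+y) ',atz(b,(307,80),.13),atz(b,(306.5,112),.13))
E
```

```text
pin tip (array([0.4792, 0.0714, 0.1541]), [array([-0.,  0.]), array([ 0., -0.])]) [0.4791 0.0719 0.152 ] [0.4791 0.0716 0.152 ]
[array([0.4408, 0.0641, 0.138 ]), array([0.4408, 0.0813, 0.138 ]), array([0.4581, 0.0806, 0.138 ]), array([0.4578, 0.0635, 0.138 ])] [0.4494 0.0724 0.138 ]
[array([0.4414, 0.0642, 0.138 ]), array([0.441 , 0.0805, 0.138 ]), array([0.4569, 0.0806, 0.138 ]), array([0.4583, 0.0637, 0.138 ])] [0.4494 0.0723 0.138 ]
base [array([0.4354, 0.0387, 0.012 ]), array([0.436 , 0.1111, 0.012 ]), array([0.5322, 0.036 , 0.012 ]), array([0.5317, 0.111 , 0.012 ])]
arm edge right(+y)  [0.4588 0.081  0.13  ] [0.4873 0.0807 0.13  ]
```

```bash
python3 - <<'E'
from h import *
D=R.from_quat(np.load('D.npy'))
plan((.50,-.36,.34),D,grip=1)
E
```

```text
rows 7
{"delta_pos": [[-0.0087, -0.0112, -0.0585], [-0.0087, -0.0112, -0.0585], [-0.0087, -0.0112, -0.0585], [-0.0087, -0.0112, -0.0585], [-0.0088, -0.0112, -0.0585]] , "dr": [[0.01, -0.01, 0.06], [0.01, -0.01, 0.06], [0.01, -0.01, 0.06], [0.01, -0.01, 0.06], [0.01, -0.01, 0.06]] , "grip": [1, 1, 1, 1, 1]
{"delta_pos": [[-0.0088, -0.0112, -0.0585], [-0.0088, -0.0112, -0.0585]] , "dr": [[0.01, -0.01, 0.06], [0.01, -0.01, 0.06]] , "grip": [1, 1]
```

Emit:
{"method": "servo_tool", "body": {"delta_pos": [[-0.0087,-0.0112,-0.0585],[-0.0087,-0.0112,-0.0585],[-0.0087,-0.0112,-0.0585],[-0.0087,-0.0112,-0.0585],[-0.0088,-0.0112,-0.0585]], "dr": [[0,0,0],[0,0,0],[0,0,0],[0,0,0],[0,0,0]], "grip": [1,1,1,1,1]}}

```text
t: 12.85
tool_pos: [0.5191, -0.2504, 0.3294]
tool_rot: [-1.579, -0.019, -0.014]
contact_force: [0.6, 0.6, -0.1]
opening: 0.0856
```

Emit:
{"method": "servo_tool", "body": {"delta_pos": [[-0.0088,-0.0112,-0.058],[-0.0088,-0.0112,-0.05],[0,0,0],[0,0,0]], "dr": [[0,0,0],[0,0,0],[0,0,0],[0,0,0]], "grip": [1,1,1,1]}}

```text
t: 13.35
tool_pos: [0.4988, -0.3686, 0.3625]
tool_rot: [-1.588, -0.019, -0.029]
contact_force: [0.0, 0.2, 0.3]
opening: 0.0855
```

```bash
python3 - <<'E'
from h import *
np.set_printoptions(precision=4,suppress=True)
c,im=snap('w18');p,r,o=pose();print(p,o['t'],o['q'],r.as_matrix())
D=R.from_quat(np.load('D.npy'))
plan((.48,-.36,.27),D,grip=1)
E
```

```text
[ 0.4989 -0.3684  0.3626] 13.4 [-0.7597 -0.0283  1.4596  0.008   1.6752 -2.3238] [[ 0.9995  0.0309  0.006 ]
 [-0.0055 -0.0184  0.9998]
 [ 0.031  -0.9994 -0.0182]]
rows 2
{"delta_pos": [[-0.0109, 0.0459, 0.005], [-0.0102, 0.0461, 0.0046]] , "dr": [[0.53, -0.16, 0.89], [0.53, -0.16, 0.89]] , "grip": [1, 1]
```

View pics/w18.png

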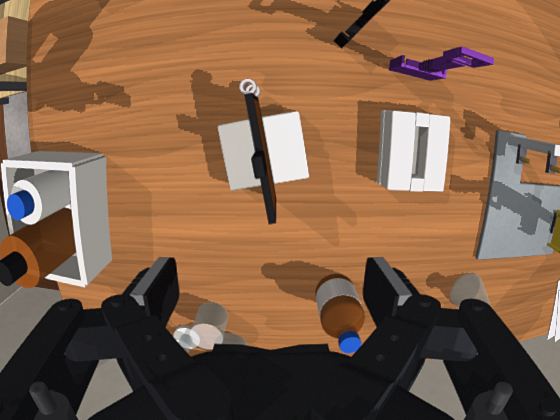

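Emit:
{"method": "servo_tool", "body": {"delta_pos": [[-0.0109,0.045,0.005],[-0.01,0.045,0.0046],[0,0,0],[0,0,0]], "dr": [[0.5,-0.2,0.9],[0.5,-0.2,0.9],[0,0,0],[0,0,0]], "grip": [1,1,1,1]}}

```text
t: 13.9
tool_pos: [0.4825, -0.3563, 0.2745]
tool_rot: [-1.575, -0.009, 0.003]
contact_force: [-0.2, -0.1, 0.1]
opening: 0.0851
```

```bash
python3 - <<'E'
from h import *
np.set_printoptions(precision=4,suppress=True)
im=cv2.imread('pics/w18.png')[:,:,::-1];crop(im,200,70,320,230,4,'pics/w18a.png')
c,im=snap('w19');p,r,o=pose();print(p,o['t'],o['q'],r.as_matrix())
crop(im,180,20,340,230,3,'pics/w19a.png')
E
```

```text
[ 0.4824 -0.3563  0.2742] 13.95 [-0.76   -0.0377  1.6122 -0.0003  1.5612 -2.3386] [[ 1.      0.004  -0.0077]
 [ 0.0078 -0.0042  1.    ]
 [ 0.004  -1.     -0.0043]]
```

View pics/w18a.png

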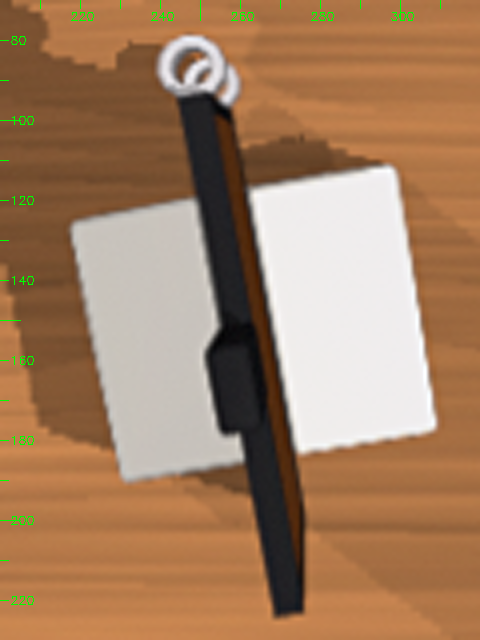

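View pics/w19a.png

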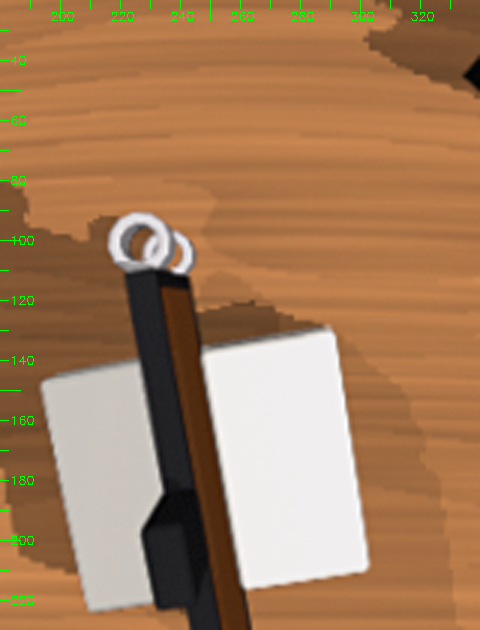

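```bash
python3 - <<'E'
from h import *
np.set_printoptions(precision=4,suppress=True)
a,b=ld('w18'),ld('w19')
k=tri([(a,(247,87)),(b,(226,100.8))]);print('kn top',k, atz(a,(247,87),.122),atz(b,(226,100.8),.122))
n,f=atz(a,(249,94.5),.132),atz(a,(272,223.3),.132);print('panel',n,f,np.linalg.norm(n-f),np.degrees(np.arctan2(*(n-f)[1::-1])),(n+f)/2)
n2,f2=atz(b,(227,110),.132),atz(b,(241.5,184),.132);print(n2,f2,np.degrees(np.arctan2(*(n2-f2)[1::-1])))
P=[atz(a,u,.182) for u in [(251.5,158.5),(263,156.5),(266,177),(255,178.5)]];print('handle',P,np.mean(P,0))
P=[atz(b,u,.182) for u in [(227,198),(232,222.5)]];print(P)
print('block',[atz(a,u,.045) for u in[(217.5,126),(298,111.5),(308.5,177.5),(231,190)]])
E
```

```text
kn top (array([ 0.3954, -0.402 ,  0.1037]), [array([-0. , -0.1]), array([0. , 0.1])]) [ 0.397  -0.4003  0.122 ] [ 0.3964 -0.3995  0.122 ]
panel [ 0.4067 -0.3972  0.132 ] [ 0.5645 -0.3713  0.132 ] 0.1598418776424324 -170.6611160589612 [ 0.4856 -0.3842  0.132 ]
[ 0.4055 -0.3971  0.132 ] [ 0.4744 -0.3842  0.132 ] -169.34106881068135
handle [array([ 0.4756, -0.3914,  0.182 ]), array([ 0.4736, -0.3794,  0.182 ]), array([ 0.4953, -0.3765,  0.182 ]), array([ 0.4969, -0.3881,  0.182 ])] [ 0.4854 -0.3839  0.182 ]
[array([ 0.4757, -0.3911,  0.182 ]), array([ 0.496 , -0.3876,  0.182 ])]
block [array([ 0.4467, -0.4509,  0.045 ]), array([ 0.427 , -0.3348,  0.045 ]), array([ 0.5238, -0.3184,  0.045 ]), array([ 0.5427, -0.4339,  0.045 ])]
```

```bash
python3 - <<'E'
from h import *
S=axes((0,0,-1),(-.170,.9854,0)); np.save('S.npy',S.as_quat())
plan((.4855,-.384,.20),S,grip=1,n=3)
E
```

```text
rows 3
{"delta_pos": [[0.0008, 0.0248, -0.0091], [0.0004, 0.0248, -0.0092], [-0.0001, 0.0248, -0.0092]] , "dr": [[0.09, -3.11, 0.07], [0.09, -3.11, 0.07], [0.09, -3.11, 0.07]] , "grip": [1, 1, 1]
```

Emit:
{"method": "servo_tool", "body": {"delta_pos": [[0.0008,0.0248,-0.0091],[0.0004,0.0248,-0.0092],[-0.0001,0.0248,-0.0092],[0,0,0]], "dr": [[0.09,-3.11,0.07],[0.09,-3.11,0.07],[0.09,-3.11,0.07],[0,0,0]], "grip": [1,1,1,1]}}

```text
t: 14.45
tool_pos: [0.491, -0.3876, 0.2099]
tool_rot: [-1.579, -0.149, 0.13]
contact_force: [-0.1, -0.8, -1.0]
opening: 0.0853
```

```bash
python3 - <<'E'
from h import *
np.set_printoptions(precision=4,suppress=True)
c,im=snap('w20');p,r,o=pose();print(p,o['t'],o['q'],r.as_matrix())
S=R.from_quat(np.load('S.npy'))
plan((.4855,-.384,.158),S,grip=1)
E
```

```text
[ 0.4918 -0.388   0.212 ] 14.5 [-0.787   0.0463  1.6312  0.0008  1.4434 -2.5354] [[ 0.9842  0.0152 -0.1765]
 [ 0.1767 -0.0141  0.9842]
 [ 0.0124 -0.9998 -0.0165]]
rows 1
{"delta_pos": [[-0.0062, 0.0538, 0.0059]] , "dr": [[0.95, 0.38, 0.72]] , "grip": [1]
```

View pics/w20.png

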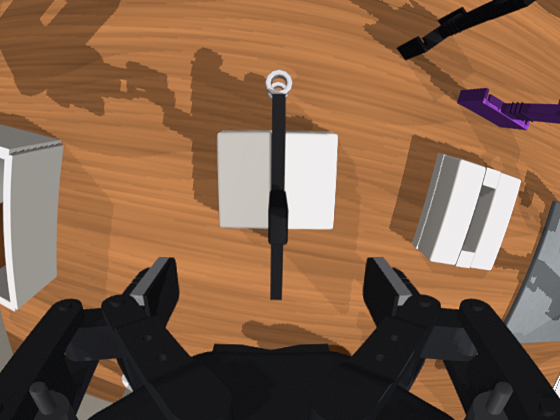

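Emit:
{"method": "servo_tool", "body": {"delta_pos": [[-0.004,0.025,0.0035],[-0.0022,0.022,0.0024],[0,0,0]], "dr": [[0.5,0.2,0.4],[0.4,0.2,0.3],[0,0,0]], "grip": [1,1,1]}}

```text
t: 14.88
tool_pos: [0.4861, -0.3838, 0.1654]
tool_rot: [-1.57, -0.135, 0.131]
contact_force: [-0.9, 0.5, -0.2]
opening: 0.0852
```

```bash
python3 - <<'E'
from h import *
np.set_printoptions(precision=4,suppress=True)
c,im=snap('w21');p,r,o=pose();print(p,o['t'],r.as_matrix())
S=R.from_quat(np.load('S.npy'))
plan((.4855,-.384,.158),S,grip=1)
E
```

```text
[ 0.4867 -0.3843  0.1667] 14.925 [[ 0.9856  0.0045 -0.1688]
 [ 0.1688 -0.0045  0.9856]
 [ 0.0036 -1.     -0.0052]]
rows 1
{"delta_pos": [[-0.0011, 0.0087, 0.0005]] , "dr": [[0.3, -0.07, 0.21]] , "grip": [1]
```

View pics/w21.png

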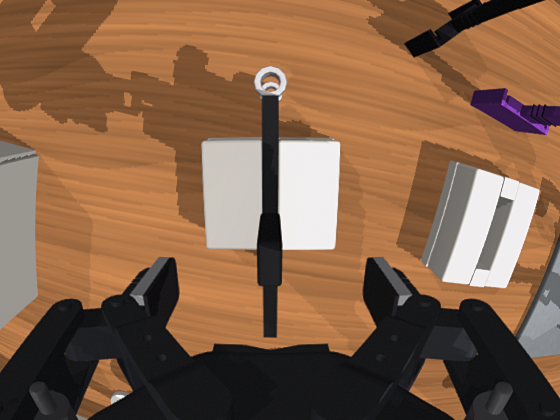

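Emit:
{"method": "servo_tool", "body": {"delta_pos": [[-0.0011,0.0087,0.0003],[0,0,0],[0,0,0],[0,0,0],[0,0,0]], "dr": [[0.3,0,0.2],[0,0,0],[0,0,0],[0,0,0],[0,0,0]], "grip": [1,1,0.4,0,0], "grip_force": 80}}

```text
t: 15.55
tool_pos: [0.4864, -0.3851, 0.1595]
tool_rot: [-1.569, -0.135, 0.132]
contact_force: [0.3, -0.1, 0.0]
opening: 0.032
```

Emit:
{"method": "servo_tool", "body": {"delta_pos": [[0,0,0],[0,0,0],[0,0,0]], "dr": [[0,0,0],[0,0,0],[0,0,0]], "grip": [0,0,0]}}

```text
t: 15.92
tool_pos: [0.4868, -0.3852, 0.1601]
tool_rot: [-1.57, -0.136, 0.131]
contact_force: [0.2, 0.1, 0.1]
opening: 0.009
```

```bash
python3 - <<'E'
from h import *
np.set_printoptions(precision=4,suppress=True)
c,im=snap('w22');p,r,o=pose();print(p,o['t'],o['q'],r.as_matrix(),o['contact_force'])
plan(p+[0,0,.12],r,n=4,grip=0)
E
```

```text
[ 0.4868 -0.3852  0.1601] 15.975 [-0.7895  0.0818  1.6821  0.0006  1.3732 -2.5299] [[ 0.9857  0.0035 -0.1687]
 [ 0.1687 -0.0028  0.9857]
 [ 0.003  -1.     -0.0033]] [0.5335 0.226  0.1775]
rows 4
{"delta_pos": [[0.0001, -0.03, -0.0001], [0.0001, -0.03, -0.0001], [0.0001, -0.03, -0.0001], [0.0001, -0.03, -0.0001]] , "dr": [[0.0, 0.0, 0.0], [0.0, 0.0, 0.0], [0.0, 0.0, 0.0], [0.0, 0.0, 0.0]] , "grip": [0, 0, 0, 0]
```

View pics/w22.png

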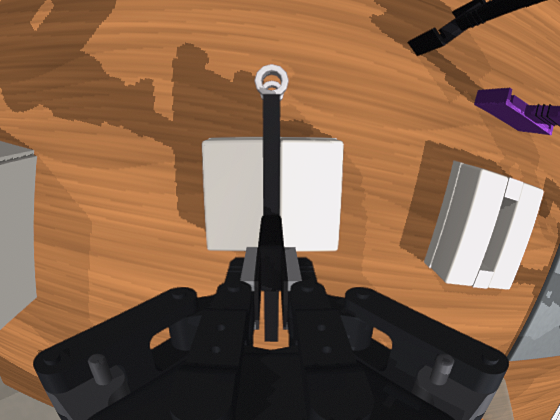

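Gripped (opening settled near 9 mm). Lift.

Emit:
{"method": "servo_tool", "body": {"delta_pos": [[0,-0.02,0],[0,-0.03,0],[0,-0.03,0],[0,-0.03,0],[0,0,0]], "dr": [[0,0,0],[0,0,0],[0,0,0],[0,0,0],[0,0,0]], "grip": [0,0,0,0,0]}}

```text
t: 16.6
tool_pos: [0.4854, -0.3842, 0.2747]
tool_rot: [-1.568, -0.134, 0.132]
contact_force: [-0.6, -0.0, -2.0]
opening: 0.0095
```

```bash
python3 - <<'E'
from h import *
np.set_printoptions(precision=4,suppress=True)
c,im=snap('w23');p,r,o=pose();print(p,o['t'],o['opening'],r.as_matrix(),o['contact_force'])
crop(im,200,30,340,350,2,'pics/w23a.png')
E
```

```text
[ 0.4847 -0.3835  0.2723] 16.65 0.009326804202408024 [[ 0.9857 -0.0018 -0.1686]
 [ 0.1686  0.0018  0.9857]
 [-0.0015 -1.      0.0021]] [-0.3922 -0.1458 -2.2888]
```

View pics/w23.png

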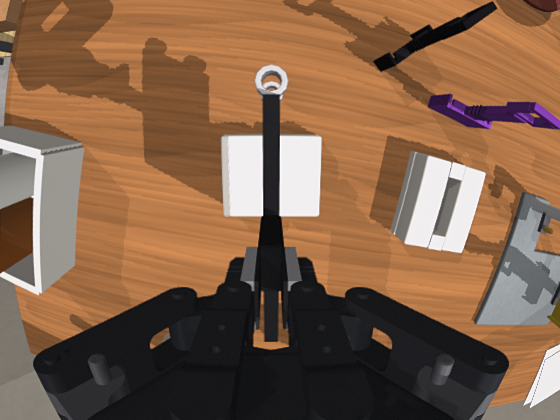

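```bash
python3 - <<'E'
from h import *
np.set_printoptions(precision=4,suppress=True)
a=ld('w16');b=ld('w2')
print('flask', atz(a,(288,285),.04),atz(ld('t9'),(268,133),.05))
ctrl.get_image('scene'); ctrl.get_image('top')
for c in('scene','top'):
    for n in('flask','brown_bottle'):
        m=ctrl.masks_of(c,n)
        if m:
            e=m[0]['extent'];print(c,n,m[0]['score'],e,atz(cam(c),((e[0]+e[2])/2,e[3]-3),.0 if c=='scene' else .05))
th=np.radians(89.3);T=axes((0,0,-1),(np.cos(th),np.sin(th),0));np.save('H.npy',T.as_quat())
plan((.55,-.12,.27),T,grip=0,vmax=.045)
E
```

```text
flask [0.7445 0.0303 0.04  ] [0.7482 0.0299 0.05  ]
scene flask 0.9 [300.7, 308.7, 330.7, 341.5] [0.7944 0.0279 0.    ]
scene brown_bottle 0.91 [174.1, 303.6, 209.6, 355.2] [ 0.7701 -0.2661  0.    ]
top flask 0.93 [253.8, 121.5, 282.7, 147.5] [0.7164 0.029  0.05  ]
top brown_bottle 0.76 [363.1, 112.0, 394.5, 156.1] [ 0.6926 -0.2593  0.05  ]
rows 7
{"delta_pos": [[0.0157, -0.0001, 0.0354], [0.0147, -0.0001, 0.0358], [0.0138, -0.0001, 0.0361], [0.0129, -0.0001, 0.0365], [0.0119, -0.0001, 0.0368]] , "dr": [[-0.06, 1.49, -0.05], [-0.06, 1.49, -0.05], [-0.06, 1.49, -0.05], [-0.06, 1.49, -0.05], [-0.06, 1.49, -0.05]] , "grip": [0, 0, 0, 0, 0]
{"delta_pos": [[0.0109, -0.0002, 0.0371], [0.01, -0.0002, 0.0374]] , "dr": [[-0.06, 1.49, -0.05], [-0.06, 1.49, -0.05]] , "grip": [0, 0]
```

Emit:
{"method": "servo_tool", "body": {"delta_pos": [[0.0157,0,0.0354],[0.0147,0,0.0358],[0.0138,0,0.0361],[0.0129,0,0.0365],[0.0119,0,0.0368]], "dr": [[-0.06,1.49,-0.05],[-0.06,1.49,-0.05],[-0.06,1.49,-0.05],[-0.06,1.49,-0.05],[-0.06,1.49,-0.05]], "grip": [0,0,0,0,0]}}

```text
t: 17.58
tool_pos: [0.5308, -0.1915, 0.2637]
tool_rot: [-1.565, -0.017, 0.029]
contact_force: [0.8, -0.0, -0.9]
opening: 0.009
```

Emit:
{"method": "servo_tool", "body": {"delta_pos": [[0.0109,0,0.035],[0.008,0,0.025],[0,0,0],[0,0,0]], "dr": [[-0.06,1.49,-0.05],[-0.06,1.49,-0.05],[0,0,0],[0,0,0]], "grip": [0,0,0,0]}}

```text
t: 18.08
tool_pos: [0.5481, -0.1266, 0.2607]
tool_rot: [-1.566, 0.024, -0.008]
contact_force: [-0.0, 0.2, -2.9]
opening: 0.0095
```

```bash
python3 - <<'E'
from h import *
np.set_printoptions(precision=4,suppress=True)
c,im=snap('w24');p,r,o=pose();print(p,o['t'],o['opening'],r.as_matrix(),o['contact_force'],o['q'])
T=R.from_quat(np.load('H.npy'))
plan((.5691,-.02,.225),T,grip=0,n=4)
E
```

```text
[ 0.548  -0.1267  0.2607] 18.125 0.009638831947433887 [[ 0.9997 -0.0101  0.0206]
 [-0.0205  0.0055  0.9998]
 [-0.0103 -0.9999  0.0053]] [ 0.0716 -0.0386 -1.6818] [-0.3603 -0.1099  1.7031  0.0015  1.5599 -1.9106]
rows 4
{"delta_pos": [[0.0048, 0.009, 0.0267], [0.0048, 0.009, 0.0267], [0.0049, 0.009, 0.0267], [0.0049, 0.0089, 0.0267]] , "dr": [[-0.08, -0.12, -0.15], [-0.08, -0.12, -0.15], [-0.08, -0.12, -0.15], [-0.08, -0.12, -0.15]] , "grip": [0, 0, 0, 0]
```

View pics/w24.png

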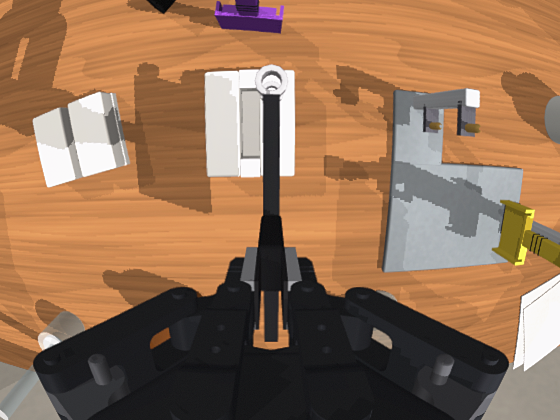

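Emit:
{"method": "servo_tool", "body": {"delta_pos": [[0.0048,0.009,0.0267],[0.0048,0.009,0.0267],[0.0049,0.009,0.0267],[0.0049,0.0085,0.024],[0,0,0]], "dr": [[-0.1,-0.12,-0.15],[-0.1,-0.12,-0.15],[-0.1,-0.12,-0.15],[-0.1,-0.12,-0.15],[0,0,0]], "grip": [0,0,0,0,0]}}

```text
t: 18.75
tool_pos: [0.5693, -0.0261, 0.2235]
tool_rot: [-1.574, 0.016, -0.016]
contact_force: [0.3, 0.0, -2.8]
opening: 0.0096
```

```bash
python3 - <<'E'
from h import *
np.set_printoptions(precision=4,suppress=True)
c,im=snap('w25');p,r,o=pose();print(p,o['t'],o['opening'],r.as_matrix(),o['contact_force'])
crop(im,220,40,400,140,4,'pics/w25a.png')
np.save('p25.npy',p);np.save('r25.npy',r.as_quat())
E
```

```text
[ 0.5695 -0.0269  0.2241] 18.8 0.009482698994688238 [[ 0.9998  0.0005  0.0212]
 [-0.0212 -0.0043  0.9998]
 [ 0.0006 -1.     -0.0043]] [ 0.2647  0.0453 -2.9966]
```

View pics/w25a.png

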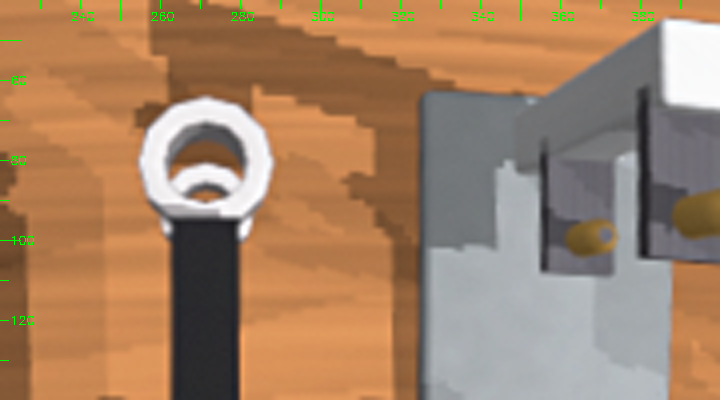

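```bash
python3 - <<'E'
from h import *
np.set_printoptions(precision=4,suppress=True)
c=ld('w25');p=np.load('p25.npy');r=R.from_quat(np.load('r25.npy'))
K=atz(c,(271.3,80.3),p[2]-.038);print('K',K,'tool',r.inv().apply(K-p))
print('lower ring proj exp center if vertical', proj(c,K-[0,0,.08]), proj(c,K-[0,0,.08]+[.01,0,0]),proj(c,K-[0,0,.08]-[0,.01,0]),proj(c,K-[0,0,.08]-[.006,0,0]))
print('lower pin tip',atz(c,(370,98.8),.072))
print('w24',)
c=ld('w22');
print(r.apply([0,0,0]))
# far end of panel
c=ld('w25');print('panel near/far mid z',atz(c,(271.2,95),p[2]-.028))
E
```

```text
K [ 0.4779 -0.0238  0.1861] tool [-0.0916  0.0379  0.0013]
lower ring proj exp center if vertical [271.5229  92.4392] [271.755  104.2988] [259.3964  92.7163] [271.3829  85.3591]
lower pin tip [0.4794 0.0702 0.072 ]
w24
[0. 0. 0.]
panel near/far mid z [ 0.4876 -0.0241  0.1961]
```

View pics/w25.png

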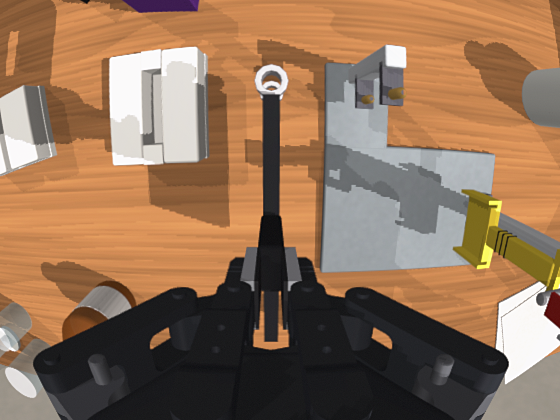

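Emit:
{"method": "servo_tool", "body": {"delta_pos": [[0,0,0.025],[0,0,0.025],[0,0,0.012],[0,0,0]], "dr": [[0.1,0.1,0],[0.1,0.1,0],[0,0,0],[0,0,0]], "grip": [0,0,0,0]}}

```text
t: 19.3
tool_pos: [0.572, 0.0306, 0.2257]
tool_rot: [-1.575, 0.023, -0.027]
contact_force: [-0.2, -0.3, -2.7]
opening: 0.0094
```

```bash
python3 - <<'E'
from h import *
np.set_printoptions(precision=4,suppress=True)
c,im=snap('w26');p,r,o=pose();print(p,o['t'],o['opening'],r.as_matrix(),o['contact_force'])
crop(im,220,40,380,140,5,'pics/w26a.png')
np.save('p26.npy',p);np.save('r26.npy',r.as_quat())
E
```

```text
[0.572  0.0302 0.2257] 19.35 0.009251761752402426 [[ 0.9995  0.003   0.0321]
 [-0.0321 -0.0043  0.9995]
 [ 0.0031 -1.     -0.0042]] [-0.2181 -0.4338 -2.5585]
```

View pics/w26a.png

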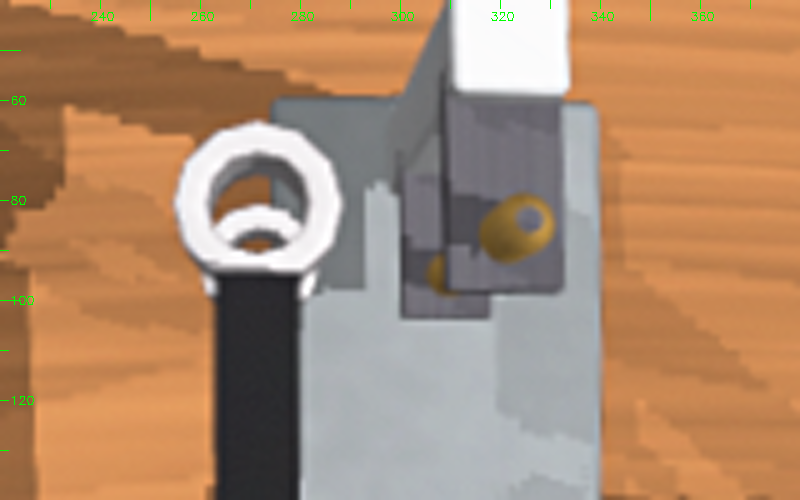

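```bash
cat > hinge.py <<'E'
from h import *
np.set_printoptions(precision=4,suppress=True)
def rep(tag,ring,pin,zk=.038,pz=.152):
    c=ld(tag);p=np.load('p'+tag[1:]+'.npy');r=R.from_quat(np.load('r'+tag[1:]+'.npy'))
    K=atz(c,ring,p[2]-zk);P=atz(c,pin,pz)
    print('K',K,'tool',r.inv().apply(K-p),'pin',P,'pin-K',P-K)
    return K,P,p,r
E
python3 - <<'E'
from hinge import *
K,P,p,r=rep('w26',(271.3,80.5),(325.5,83.5))
print('yaw',np.degrees(np.arctan2(*r.as_matrix()[:2,2][::-1])))
H=R.from_quat(np.load('H.npy'))
kt=np.array([-.0916,.038,.0013])
tgt=np.array([.4791,.0717,0])
q=tgt-H.apply(kt);q[2]=.2235
print('TCP target',q);plan(q-[0,.012,0],H,grip=0,n=2)
E
```

```text
K [0.4809 0.0338 0.1877] tool [-0.0913  0.0377  0.0008] pin [0.4789 0.0716 0.152 ] pin-K [-0.002   0.0377 -0.0357]
yaw 88.16076418125303
TCP target [0.5707 0.0693 0.2235]
rows 2
{"delta_pos": [[-0.0011, 0.001, 0.0135], [-0.001, 0.0011, 0.0135]] , "dr": [[0.12, -0.57, 0.09], [0.12, -0.57, 0.09]] , "grip": [0, 0]
```

Emit:
{"method": "servo_tool", "body": {"delta_pos": [[-0.0011,0.001,0.0135],[-0.001,0.001,0.0135],[0,0,0]], "dr": [[0.12,-0.57,0.09],[0.12,-0.57,0.09],[0,0,0]], "grip": [0,0,0]}}

```text
t: 19.73
tool_pos: [0.5707, 0.0575, 0.2236]
tool_rot: [-1.571, 0.01, -0.01]
contact_force: [0.1, 0.3, -3.1]
opening: 0.0092
```

```bash
cat >> hinge.py <<'E'
def shot(tag,box=(220,40,360,140),k=5):
    c,im=snap(tag);p,r,o=pose();np.save('p'+tag[1:]+'.npy',p);np.save('r'+tag[1:]+'.npy',r.as_quat())
    print(p,o['t'],o['contact_force'],'yaw',np.degrees(np.arctan2(*r.as_matrix()[:2,2][::-1])),'tooly',r.as_matrix()[:,1])
    crop(im,*box,k,f'pics/{tag}a.png')
def goto(y=0,z=.2235,n=1,x=0):
    H=R.from_quat(np.load('H.npy'));kt=np.array([-.0915,.038,.0011]);q=np.array([.4790,.0717,0])-H.apply(kt);q[2]=z;q[1]+=y;q[0]+=x
    print('target',q);plan(q,H,grip=0,n=n)
E
python3 - <<'E'
from hinge import *
shot('w27');goto()
E
```

```text
[0.5707 0.0571 0.2236] 19.775 [ 0.0823 -0.2376 -1.8805] yaw 89.2404690314762 tooly [-0.0002 -0.0004 -1.    ]
target [0.5705 0.0695 0.2235]
rows 1
{"delta_pos": [[-0.0004, 0.0001, 0.0124]] , "dr": [[0.02, -0.06, -0.01]] , "grip": [0]
```

View pics/w27a.png

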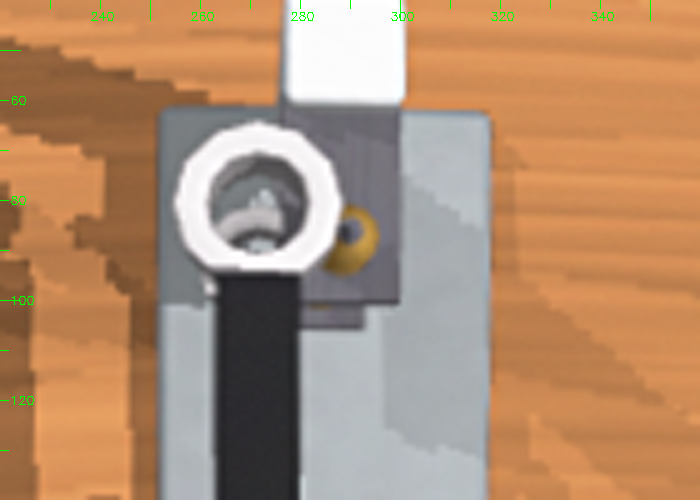

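```bash
python3 - <<'E'
from hinge import *
rep('w27',(271.3,80.5),(289.5,86.5))
rep('w27',(271.3,80.5),(289.5,86.5),pz=.153)
c=ld('w27')
print([atz(c,u,.138) for u in [(277.5,60),(300.5,60)]], [atz(c,u,.012) for u in [(252,62),(318.5,63),(252,140),(318,140)]],[atz(c,u,.13) for u in [(300,62),(300,100)]])
E
```

```text
K [0.4794 0.0592 0.1856] tool [-0.0913  0.038   0.0009] pin [0.4794 0.0717 0.152 ] pin-K [-0.      0.0125 -0.0336]
K [0.4794 0.0592 0.1856] tool [-0.0913  0.038   0.0009] pin [0.4795 0.0716 0.153 ] pin-K [ 0.0001  0.0125 -0.0326]
[array([0.4577, 0.064 , 0.138 ]), array([0.4576, 0.0808, 0.138 ])] [array([0.4353, 0.0385, 0.012 ]), array([0.4363, 0.1126, 0.012 ]), array([0.5242, 0.0372, 0.012 ]), array([0.5246, 0.1116, 0.012 ])] [array([0.4577, 0.0811, 0.13  ]), array([0.4873, 0.0808, 0.13  ])]
```

Emit:
{"method": "servo_tool", "body": {"delta_pos": [[-0.0004,0,0.0124],[0,0,0]], "dr": [[0,-0.06,0],[0,0,0]], "grip": [0,0]}}

```text
t: 20.02
tool_pos: [0.5705, 0.0703, 0.2236]
tool_rot: [-1.571, 0.01, -0.009]
contact_force: [-0.4, -0.2, -2.1]
opening: 0.0092
```

```bash
python3 - <<'E'
from hinge import *
shot('w28',(230,50,330,130),7);goto()
E
```

```text
[0.5705 0.0698 0.2235] 20.075 [-0.3154  0.7631 -2.994 ] yaw 89.27594797905493 tooly [-0.0001 -0.0008 -1.    ]
target [0.5705 0.0695 0.2235]
rows 1
{"delta_pos": [[0.0, 0.0, -0.0003]] , "dr": [[0.04, -0.02, -0.01]] , "grip": [0]
```

View pics/w28a.png

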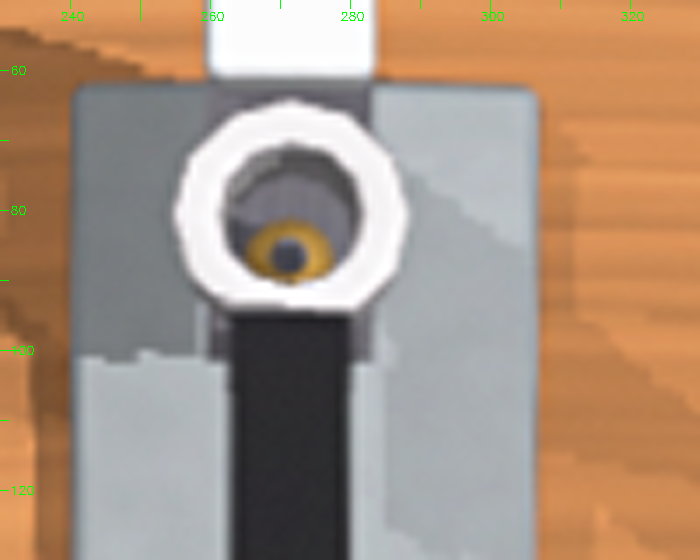

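```bash
python3 - <<'E'
from hinge import *
K,P,p,r=rep('w28',(271.4,80.3),(271.3,86.2))
c=ld('w28');print(proj(c,[K[0],K[1],.152]),proj(c,[K[0],K[1],.153]))
goto(z=.203,n=3)
E
```

```text
K [0.4791 0.0719 0.1855] tool [-0.0914  0.038   0.001 ] pin [0.4789 0.0719 0.152 ] pin-K [-0.0001 -0.     -0.0335]
[271.3392  86.3959] [271.3408  86.24  ]
target [0.5705 0.0695 0.203 ]
rows 3
{"delta_pos": [[0.0, 0.0068, -0.0001], [0.0, 0.0068, -0.0001], [0.0, 0.0068, -0.0001]] , "dr": [[0.01, -0.01, -0.0], [0.01, -0.01, -0.0], [0.01, -0.01, -0.0]] , "grip": [0, 0, 0]
```

Emit:
{"method": "servo_tool", "body": {"delta_pos": [[0,0.007,0],[0,0.007,0],[0,0.006,0],[0,0,0]], "dr": [[0,0,0],[0,0,0],[0,0,0],[0,0,0]], "grip": [0,0,0,0]}}

```text
t: 20.58
tool_pos: [0.5701, 0.0693, 0.2013]
tool_rot: [-1.572, 0.012, -0.009]
contact_force: [-0.4, -0.6, -3.5]
opening: 0.0094
```

```bash
python3 - <<'E'
from hinge import *
shot('w29',(230,50,330,130),7);goto(z=.193,n=2)
E
```

```text
[0.5703 0.0693 0.2017] 20.625 [-1.1809  0.0872 -2.2012] yaw 89.23962537434848 tooly [-0.0008 -0.0012 -1.    ]
target [0.5705 0.0695 0.193 ]
rows 2
{"delta_pos": [[0.0001, 0.0044, 0.0001], [0.0001, 0.0044, 0.0001]] , "dr": [[0.03, -0.03, -0.02], [0.03, -0.03, -0.02]] , "grip": [0, 0]
```

View pics/w29a.png

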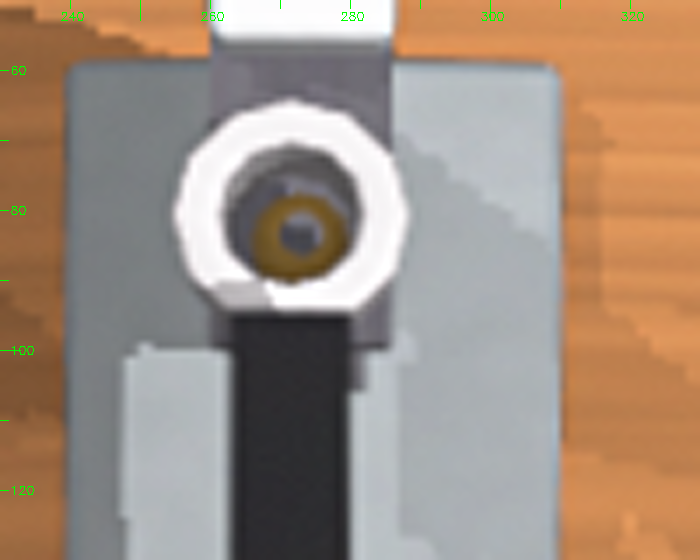

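Emit:
{"method": "servo_tool", "body": {"delta_pos": [[0.0001,0.0044,0.0002],[0.0001,0.0044,0.0001],[0,0.003,0],[0,0,0]], "dr": [[0,0,0],[0,0,0],[0,0,0],[0,0,0]], "grip": [0,0,0,0]}}

```text
t: 21.12
tool_pos: [0.5708, 0.0695, 0.1896]
tool_rot: [-1.572, 0.01, -0.011]
contact_force: [1.4, -0.8, -2.1]
opening: 0.0092
```

```bash
python3 - <<'E'
from hinge import *
shot('w30',(230,50,330,130),7);goto(z=.187,n=2)
E
```

```text
[0.5709 0.0695 0.1898] 21.175 [-0.2823 -0.8108 -2.1309] yaw 89.23775710085434 tooly [ 0.0004 -0.0012 -1.    ]
target [0.5705 0.0695 0.187 ]
rows 2
{"delta_pos": [[-0.0002, 0.0014, -0.0], [-0.0002, 0.0014, -0.0]] , "dr": [[0.03, -0.03, 0.01], [0.03, -0.03, 0.01]] , "grip": [0, 0]
```

View pics/w30a.png

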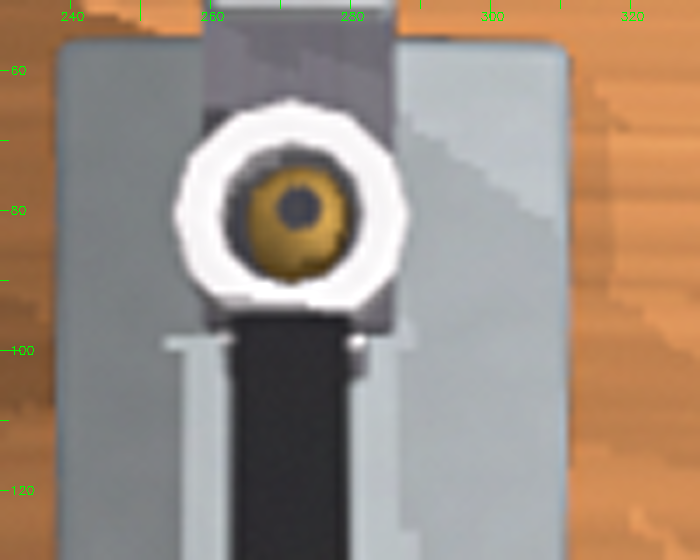

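Pin now near the top of the knuckle bore (about 2 mm to go); lower until contact shows.

Emit:
{"method": "servo_tool", "body": {"delta_pos": [[-0.0002,0.0016,0],[0,0.0012,0],[0,0,0]], "dr": [[0,0,0],[0,0,0],[0,0,0]], "grip": [0,0,0]}}

```text
t: 21.55
tool_pos: [0.5712, 0.0695, 0.1877]
tool_rot: [-1.572, 0.009, -0.012]
contact_force: [-0.4, -0.2, -2.9]
opening: 0.0097
```

Emit:
{"method": "servo_tool", "body": {"delta_pos": [[0,0.001,0],[0,0,0]], "dr": [[0,0,0],[0,0,0]], "grip": [0,0]}}

```text
t: 21.8
tool_pos: [0.5715, 0.0695, 0.1874]
tool_rot: [-1.572, 0.008, -0.013]
contact_force: [0.1, -0.4, -1.2]
opening: 0.0093
```

Emit:
{"method": "servo_tool", "body": {"delta_pos": [[-0.0006,0.001,0],[-0.0003,0.0008,0],[0,0,0]], "dr": [[0,0,0],[0,0,0],[0,0,0]], "grip": [0,0,0]}}

```text
t: 22.18
tool_pos: [0.5717, 0.0695, 0.1873]
tool_rot: [-1.572, 0.006, -0.015]
contact_force: [0.6, 0.6, -0.8]
opening: 0.0093
```

```bash
python3 - <<'E'
from hinge import *
shot('w31',(230,50,330,130),7)
c,im=snap('s31','scene');crop(im,280,150,440,290,5,'pics/s31a.png')
E
```

```text
[0.5717 0.0695 0.1873] 22.225 [ 0.6036 -0.2155  0.3661] yaw 89.23845926663184 tooly [ 0.006  -0.0013 -1.    ]
```

View pics/w31a.png

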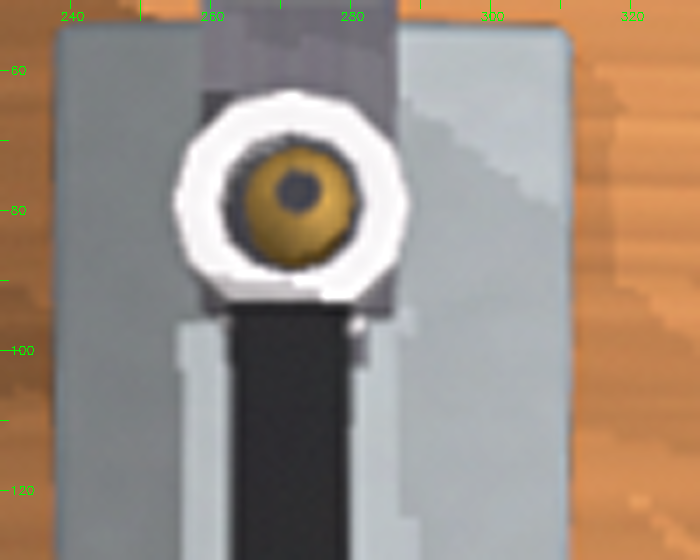

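View pics/s31a.png

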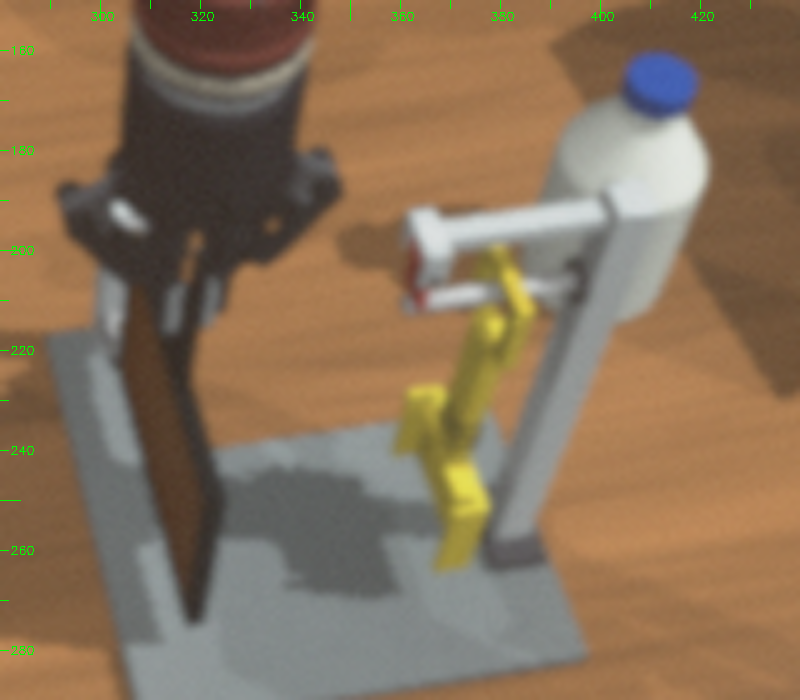

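Emit:
{"method": "servo_tool", "body": {"delta_pos": [[0,0,0],[0,0,0],[0,0,0],[0,0,0]], "dr": [[0,0,0],[0,0,0],[0,0,0],[0,0,0]], "grip": [0.15,0.3,0.5,0.6]}}

```text
t: 22.78
tool_pos: [0.5714, 0.0695, 0.1866]
tool_rot: [-1.572, 0.006, -0.015]
contact_force: [-0.3, -0.0, 0.1]
opening: 0.051
```

```bash
python3 - <<'E'
from hinge import *
shot('w32');print(pose()[2]['opening'])
E
```

```text
[0.5714 0.0695 0.1866] 22.825 [-0.7377 -0.0842 -0.7812] yaw 89.23745500199449 tooly [ 0.0053 -0.0012 -1.    ]
0.051285601828604026
```

View pics/w32.png

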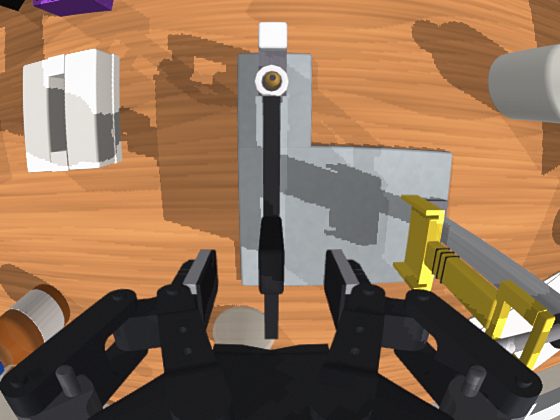

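Released; shield stands on its pins, aligned. Retreat straight up.

Emit:
{"method": "servo_tool", "body": {"delta_pos": [[0,-0.02,0],[0,-0.03,0],[0,-0.04,0],[0,-0.04,0],[0,-0.03,-0.02]], "dr": [[0,0,0],[0,0,0],[0,0,0],[0,0,0],[0,0,0]], "grip": [0.6,0.6,0.6,0.6,0.6]}}

```text
t: 23.45
tool_pos: [0.5693, 0.0503, 0.3545]
tool_rot: [-1.572, 0.005, -0.012]
contact_force: [0.7, -0.4, 0.2]
opening: 0.0513
```

Emit:
{"method": "servo_tool", "body": {"delta_pos": [[0,-0.01,-0.04],[0,0,-0.04],[0,0,0],[0,0,0]], "dr": [[0,0,0],[0,0,0],[0,0,0],[0,0,0]], "grip": [0.6,0.6,0.6,0.6]}}

```text
t: 23.95
tool_pos: [0.5699, -0.0321, 0.3773]
tool_rot: [-1.574, -0.007, -0.025]
contact_force: [0.4, -0.6, 0.0]
opening: 0.0514
```

```bash
python3 - <<'E'
from hinge import *
shot('w33')
c,im=snap('s33','scene');crop(im,280,150,440,290,5,'pics/s33a.png')
c,im=snap('t33','top');crop(im,140,130,290,270,4,'pics/t33a.png')
E
```

```text
[ 0.57   -0.032   0.3772] 24.0 [-0.0068  0.1306  0.0278] yaw 89.37317120305626 tooly [ 0.0205 -0.0035 -0.9998]
```

View pics/w33.png

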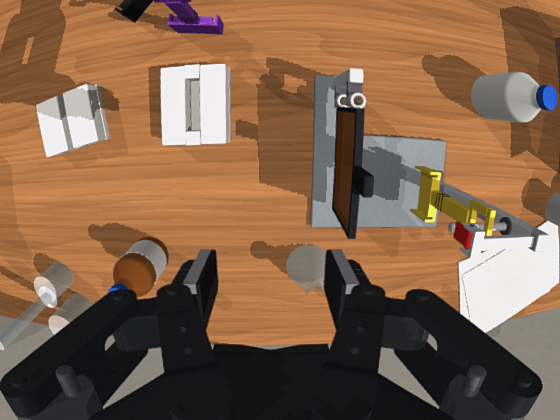

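View pics/s33a.png

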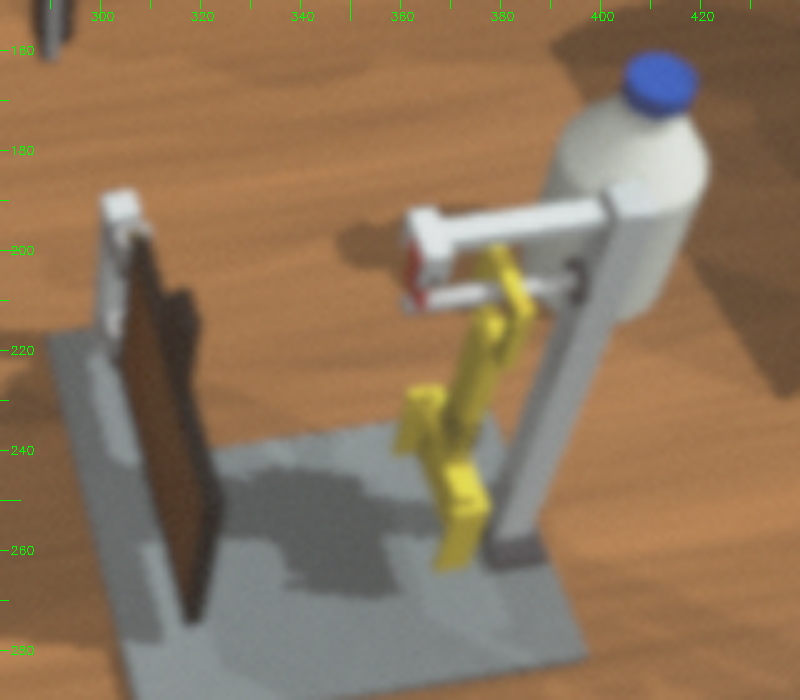

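View pics/t33a.png

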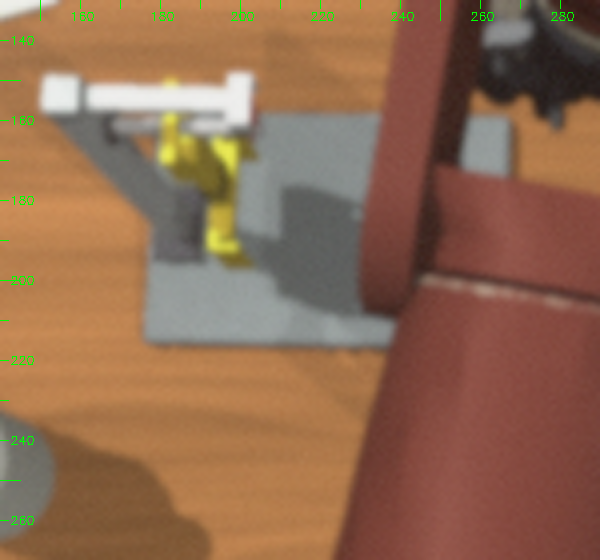

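```bash
python3 - <<'E'
from hinge import *
im=cv2.imread('pics/w33.png')[:,:,::-1];crop(im,310,60,390,250,4,'pics/w33a.png')
c=ld('w33')
print('K',atz(c,(358,100.5),.150));n,f=atz(c,(358.5,108),.160),atz(c,(352,237),.160);print(n,f,np.linalg.norm(n-f),'yaw',np.degrees(np.arctan2(*(n-f)[1::-1]))-90)
E
```

```text
K [0.481  0.0711 0.15  ]
[0.4902 0.0691 0.16  ] [0.6478 0.0683 0.16  ] 0.15757905968181957 yaw 89.70138707400966
```

View pics/w33a.png

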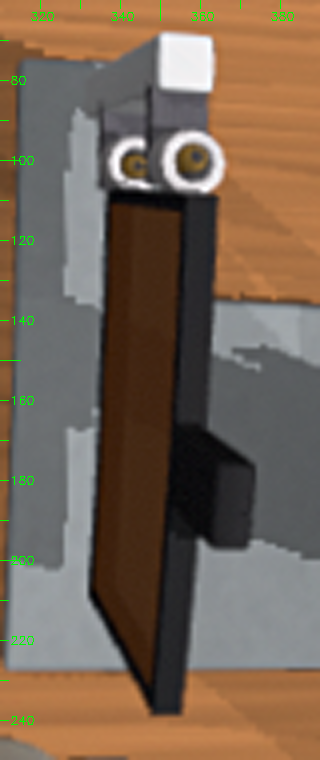

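```bash
python3 - <<'E'
from station import ctrl
import numpy as np
o=ctrl.get_obs();print(o['t'],np.abs(o['dq']).max());print(ctrl.finish_job())
E
```

```text
24.1 0.007639385913727362
the job is handed in; nothing more can be done
None
```

I hung the yellow scoop on the steel peg and lowered the amber shield onto both brass pins. I let go of both, backed the arm clear and handed the job in at 24.1 s. No verdict was reported.

Last checks, all from the pictures and force readings after release:

- **Scoop:** It hangs upright on the peg, with its eye roughly 40 mm past the tip. The red flap has fallen shut behind it.
- **Shield:** Both pins show inside their knuckles. The wrist force dropped to about zero as it seated, and the tool stood within 1 mm of the height expected for fully home. The panel measures 89.7° against the rack's 89.3°, so it is closed straight.
- **Bottles and flask:** The arm never came near them, and they looked in place in the last pictures. I did not measure them again.
- **Disagreements:** One two-view height for the shield's upper knuckle top came out at 104 mm instead of the 122 mm expected, because the two views were too close together. I used 122 mm, which the panel width and the knuckle's apparent size supported. After release, the last wrist view put the hinge axis about 2 mm in x from the pin position measured earlier. That is within the camera calibration, and the same picture shows the pins inside the knuckles.

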